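Load the two gravity chutes with hinge pins, brass setting pins first

TASK

Load the two sloped pin chutes for the next run: lay each pin across the open upper end of the chute that fits its length and let it roll down, long pins into the wide blue chute and short pins into the narrow green one. In each chute the brass setting pin has to come out first, so it must lie against the stop with the steel pins rolled up behind it. The pin with the red painted band is a reject: leave it lying where it is.

Things in the scene. Friction and masses are not known exactly. Their poses are not given: they have to be found in the camera images.
- wide_chute: Wide chute, blue folded sheet, fixed, lane 90 mm wide for the 70 mm pins. Origin: foot centre on bench; +x uphill (from robot, +-0.2 rad), +y across. Floor slopes 14 deg: 58 mm high at top edge x=+68, 24 mm at stop x=-68. At x<0 lips over the pin ends (24 mm clear under) admit pins only from uphill; x>0 is open. Walls 27 high. All in mm. Pin axes at rest: x=-61 (36 high), -41 (41), -22 (46).
- narrow_chute: Narrow chute, green folded sheet, fixed, lane 65 mm wide for the 45 mm pins. Origin: foot centre on bench; +x uphill (from robot, +-0.2 rad), +y across. Floor slopes 14 deg: 58 mm high at top edge x=+68, 24 mm at stop x=-68. At x<0 lips over the pin ends (24 mm clear under) admit pins only from uphill; x>0 is open. Walls 27 high. All in mm. Pin axes at rest: x=-61 (36 high), -41 (41).
- wide_load (a point): Point in the open upper half of the wide blue chute (chute x=+29 mm, y=0, 58 mm above the bench): the centre of a pin lying across the lane there. Let go here, pin along the chute's y, it rolls down by itself to the stop or the pin before it. The walls leave 10 mm free at each end of a pin in the middle of the lane.
- narrow_load (a point): Point in the open upper half of the narrow green chute (chute x=+29 mm, y=0, 58 mm above the bench): the centre of a pin lying across the lane there. Let go here, pin along the chute's y, it rolls down by itself to the stop or the pin before it. The walls leave 10 mm free at each end of a pin in the middle of the lane.
- brass_long: Turned brass setting pin, 20 mm diameter, 70 mm long, plain ends with a fine groove 7 mm from each, 0.19 kg, golden yellow all over. Lies on its side on the bench and rolls easily. Origin: its centre, on the axis (10 mm above the bench at the start); body x runs along the pin's axis.
- brass_short: Turned brass setting pin, 20 mm diameter, 45 mm long, plain ends with a fine groove 7 mm from each, 0.12 kg, golden yellow all over. Lies on its side on the bench and rolls easily. Origin: its centre, on the axis (10 mm above the bench at the start); body x runs along the pin's axis.
- steel_long_a: Turned bright steel pin, 20 mm diameter, 70 mm long, plain ends with a fine groove 7 mm from each, 0.17 kg, no paint; one of two alike. Lies on its side on the bench and rolls easily. Origin: its centre, on the axis (10 mm above the bench at the start); body x runs along the pin's axis.
- steel_long_b: Turned bright steel pin, 20 mm diameter, 70 mm long, plain ends with a fine groove 7 mm from each, 0.17 kg, no paint; one of two alike. Lies on its side on the bench and rolls easily. Origin: its centre, on the axis (10 mm above the bench at the start); body x runs along the pin's axis.
- steel_short: Turned bright steel pin, 20 mm diameter, 45 mm long, plain ends with a fine groove 7 mm from each, 0.11 kg, no paint. Lies on its side on the bench and rolls easily. Origin: its centre, on the axis (10 mm above the bench at the start); body x runs along the pin's axis.
- reject_long: Turned bright steel pin, 20 mm diameter, 70 mm long, plain ends with a fine groove 7 mm from each, 0.17 kg, with a red painted band 20 mm wide round its middle: the reject, not to be loaded or pushed about. Lies on its side on the bench and rolls easily. Origin: its centre, on the axis (10 mm above the bench at the start); body x runs along the pin's axis.
Not all that is in view belongs to the job. Leave any purple look-alike of the steel_long_a alone.

How it is judged (in metres and radians):
At the end, for the whole second after the job is handed in: Each brass pin lies against the stop of its chute (7 mm), its plain steel pins (two long, one short) right behind it (9 mm), all on the floor, across the lane (0.2 rad, 15 mm off its middle), released, at rest. The red-banded pin lies on the bench within 60 mm of where it was (x of brass_long in the frame of wide_chute between -0.068 and -0.053 m and y of brass_long in the frame of wide_chute between -0.015 and 0.015 m and z of brass_long in the frame of wide_chute between 0.029 and 0.043 m and angle between the x axis of each of brass_long, steel_long_a, steel_long_b and the y axis of wide_chute, either way round below 0.2 rad and linear speed of each of brass_long, steel_long_a, steel_long_b, brass_short, steel_short below 0.02 m/s and angular speed of each of brass_long, steel_long_a, steel_long_b, brass_short, steel_short below 1 rad/s and x of steel_long_a in the frame of wide_chute between -0.05 and -0.013 m and y of steel_long_a in the frame of wide_chute between -0.015 and 0.015 m and z of steel_long_a in the frame of wide_chute between 0.032 and 0.052 m and x of steel_long_b in the frame of wide_chute between -0.05 and -0.013 m and y of steel_long_b in the frame of wide_chute between -0.015 and 0.015 m and z of steel_long_b in the frame of wide_chute between 0.032 and 0.052 m and x of brass_short in the frame of narrow_chute between -0.068 and -0.053 m and y of brass_short in the frame of narrow_chute between -0.015 and 0.015 m and z of brass_short in the frame of narrow_chute between 0.029 and 0.043 m and angle between the x axis of each of brass_short, steel_short and the y axis of narrow_chute, either way round below 0.2 rad and x of steel_short in the frame of narrow_chute between -0.05 and -0.033 m and y of steel_short in the frame of narrow_chute between -0.015 and 0.015 m and z of steel_short in the frame of narrow_chute between 0.032 and 0.048 m and distance of reject_long from where it was at the start of the episode below 0.06 m and height (world z) of reject_long between 0 and 0.02 m); the robot touches nothing.
It fails at once if the red-banded reject is moved more than 60 mm (distance of reject_long from where it was at the start of the episode above 0.06 m).
It also fails if it takes over 131 s, if anything falls off the work surface, if the arm or the gripper's body presses on something with over 40 N, if the wrist force passes 120 N, or if a joint passes its speed limit or range.

ROBOT

A 6-joint arm with a two-finger parallel gripper is mounted at the origin on the work surface; the furniture and walls round the work are solid. World frame = base frame: x ahead of the robot, y to its left, z up, the work surface at z = 0. Lengths are in mm, angles in rad, forces in N, time in s.
With the tool pointing down it reaches from about 275 to 1000 mm from the base axis. Payload 8.4 kg.
Tool frame: the origin (TCP) lies between the finger pads; the fingertips stand r.nose_length ahead of it and the grasp point (between the pads) lies 8 mm behind it (r.nose_length is the distance from the TCP to the fingertips, in mm); y points along the fingers, x is the direction in which the jaws open and shut, and the axes are right-handed (so a half turn about y gives the same grasp; the last joint's range is limited). The gripper opens to 85 mm and grips with 20 to 120 N. Pads are 22 mm wide; open, the fingers measure 114 mm over their backs; the gripper's body (76 mm by 85 mm) begins 54 mm behind the grasp point. The pads swing forward as they close: fully open they stand 13 mm farther back than shut.
Start: joints at [-1.334, 0.353, 1.633, -0, 1.155, -0.002], TCP at [147.834, -607.267, 210.481] pointing down, gripper open.
Joint ranges: [-2.63, 2.63], [-0.92, 2.1], [0.06, 2.66], [-1.3, 4.44], [0, 2.69], [-3.02, 3.02]. Speed limits (rad/s): [2.22, 2.22, 2.79, 3.14, 3.14, 3.14].

INTERFACE

Orientations are given as [roll, pitch, yaw] about the fixed x, y, z axes, in that order (R = Rz(yaw) Ry(pitch) Rx(roll)).
In Python, from rig import r, cams, order gives the robot as it stands. The module is installed in compiled form; this text tells all that it offers.
- The arm moves only by the shell command python3 -m crank 'ROWS' [FORCE]. ROWS is JSON, a list of rows, each a list of 7 numbers: the turn, a rotation vector about the tool's x, y, z in degrees, then the shift along the tool's x, y, z in cm, then the opening, from -1 (shut) to 1 (fully open). A call has exactly 10 rows; each row shifts and turns the pose as measured when the row begins, along the tool's axes as they then stand; what a row does not reach is not made up. A row lasts 1/12 s, in which the tool goes at most 41.7 mm and 7.16 degrees, less where a joint would pass 70% of its speed; a pose out of reach is approached as far as the arm can. A call with a gripper value outside its range is refused whole. The fingers move at their own pace and stop on an object; FORCE is the grip in N (left out, the last holds). Time passes only in rows, so rows that do not move let the fingers close, or fill a call up. It gives the time, the measured TCP pose, the force and the opening at its end, in the units of the state.
- r.sense(): the state, without advancing time (a new reading comes with each control period).
- cams.grab_frame(name): name is "scene" or "side" or "wrist"; returns the picture (480x640x3 uint8, blue, green, red); there is no depth.
- cams.camera_info(name): a dict with "intrinsics" (3x3 intrinsics, pixels), "view" (4x4, takes a point from world to camera coordinates); the wrist camera has in their place "hand_eye" (4x4, takes a point from camera to tool coordinates, whose origin is the TCP and whose axes are the tool frame's). Camera axes: x right, y up, looking along -z (the intrinsics and any distortion apply to the point x, -y, -z); pixel columns grow to the right and rows downward; lengths in mm; the calibration is good to about 2 mm. A picture is of the moment at which its call begins: read the wrist's pose just before it. camera_info takes no time and is no camera call.
- order.sign_off(): hands the job in, once; it reports no verdict.
The state is a dict: "clock": time; "qpos": joint angles; "qvel": joint speeds; "joint_efforts": joint torques, N m; "eef_pos": TCP position; "tcp_rot": TCP orientation; "contact_force": force on the tool from outside, world axes, zero at the start; "wrist_torque": the same for the moment, N m; "opening": opening from 0.0 (shut) to 1.0 (fully open).
Only numpy, scipy, OpenCV 4.12 (cv2) and the standard library are available. Lean on these libraries where they do the work, as an engineer would, in place of code of your own. Each camera call takes 0.05 s, during which the arm holds its last target.

## Working session

There is one attempt and no reset: what is moved stays moved. The work goes in short steps, Python scripts to look and compute and a shell command to move; the robot and the scene stay as the last step left them, time stands still between calls to the robot, and variables do not carry over. Pictures are saved under pics/ and viewed, and the job is handed in when it is done.

```bash
mkdir -p pics; ls
python3 - <<'E'
from rig import r,cams,order
import cv2
print(r.sense(), r.nose_length)
for n in ["scene","side","wrist"]:
    i=cams.camera_info(n); print(n,i)
    cv2.imwrite(f"pics/{n}0.png",cams.grab_frame(n))
E
```

```text
pics
{'clock': 0.0, 'qpos': array([-1.33438754e+00,  3.53653291e-01,  1.63414762e+00,  1.05569982e-05,
        1.15520428e+00, -2.39943187e-03]), 'qvel': array([ 0.00143502,  0.00020958, -0.00026571,  0.00079009,  0.00101455,
       -0.00030406]), 'joint_efforts': array([-1.32578898e-03, -6.05252910e+01, -3.42063010e+01, -1.93603682e-04,
        9.69224959e-03,  8.22156653e-05]), 'eef_pos': array([ 147.72356358, -606.76088092,  209.75272195]), 'tcp_rot': array([-1.57078329e+00,  1.41251194e-03, -1.33199237e+00]), 'contact_force': array([-0.61278805, -0.69200913, -0.39232647]), 'wrist_torque': array([0.06204213, 0.01503204, 0.0547293 ]), 'opening': 0.9959557642996444} 11.0
scene {'intrinsics': array([[543.34474678,   0.        , 317.30528124],
       [  0.        , 543.34474678, 240.58340071],
       [  0.        ,   0.        ,   1.        ]]), 'view': array([[ 4.89076129e-01, -8.72191182e-01, -9.33176240e-03,
        -2.55276723e+02],
       [ 4.68363522e-01,  2.53576671e-01,  8.46365455e-01,
        -2.79669619e+02],
       [-7.35826170e-01, -4.18307797e-01,  5.32520831e-01,
      
[... 461 characters left out ...]
      [-1.57673304e-02, -8.63455919e-01,  5.04177813e-01,
        -1.51356157e+03],
       [ 0.00000000e+00,  0.00000000e+00,  0.00000000e+00,
         1.00000000e+00]])}
wrist {'intrinsics': array([[355.74180612,   0.        , 315.44307189],
       [  0.        , 355.74180612, 234.90213511],
       [  0.        ,   0.        ,   1.        ]]), 'hand_eye': array([[ 9.99999553e-01,  8.78376656e-04, -3.49638082e-04,
        -6.26823984e-01],
       [-6.11816198e-04,  3.19319077e-01, -9.47647061e-01,
        -1.64496940e+02],
       [-7.20744947e-04,  9.47646852e-01,  3.19319472e-01,
         8.21912317e+01],
       [ 0.00000000e+00,  0.00000000e+00,  0.00000000e+00,
         1.00000000e+00]])}
```

View pics/scene0.png

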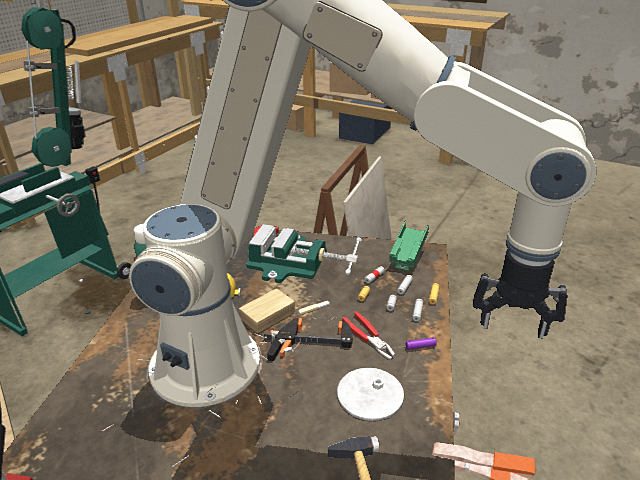

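View pics/side0.png

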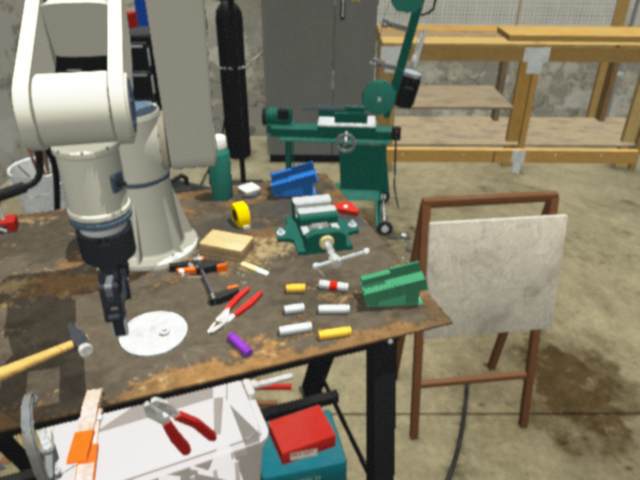

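View pics/wrist0.png

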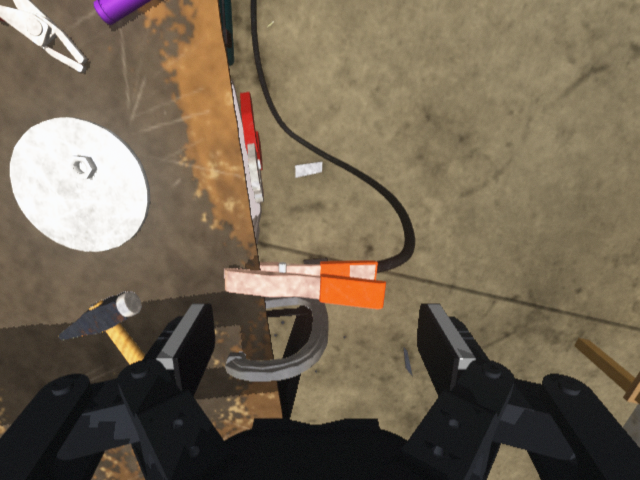

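```bash
cat > h.py <<'E'
import numpy as np, cv2
from rig import r,cams,order
from scipy.spatial.transform import Rotation as Ro
C={n:cams.camera_info(n) for n in ["scene","side","wrist"]}
F=np.diag([1,-1,-1.])
def campose(n,s=None):
    "camera->world R,t (cv axes)"
    if n=="wrist":
        s=s or r.sense(); T=Ro.from_euler('xyz',s['tcp_rot']).as_matrix(); H=C[n]['hand_eye']
        return T@H[:3,:3]@F, T@H[:3,3]+s['eef_pos']
    V=C[n]['view']; return V[:3,:3].T@F, -V[:3,:3].T@V[:3,3]
def onplane(n,uv,z,s=None):
    R,t=campose(n,s); d=R@np.linalg.inv(C[n]['intrinsics'])@np.array([uv[0],uv[1],1.])
    return t+d*(z-t[2])/d[2]
def proj(n,P,s=None):
    R,t=campose(n,s); p=C[n]['intrinsics']@(R.T@(np.asarray(P,float)-t)); return p[:2]/p[2]
def crop(img,x0,y0,x1,y1,k,name):
    cv2.imwrite(name,cv2.resize(img[y0:y1,x0:x1],None,fx=k,fy=k,interpolation=cv2.INTER_CUBIC))
E
python3 - <<'E'
from h import *
a=cv2.imread('pics/side0.png'); crop(a,200,150,460,360,3,'pics/sc.png')
a=cv2.imread('pics/scene0.png'); crop(a,340,210,460,360,4,'pics/scc.png')
for n,u in dict(bs=(295,288),rej=(334,286),ss=(293,308),sla=(333,309),slb=(295,328),bl=(334,333),pur=(239,344)).items(): print(n,onplane('side',u,10).round())
for n,u in dict(bs=(364,293),rej=(374,274),ss=(392,302),sla=(404,285),slb=(418,310),bl=(434,293),pur=(421,344)).items(): print(n,onplane('scene',u,10).round())
print(onplane('side',(393,290),40),onplane('scene',(409,246),40),onplane('side',(293,182),40))
E
```

```text
bs [ 395. -208.   10.]
rej [ 488. -200.   10.]
ss [ 393. -285.   10.]
sla [ 483. -289.   10.]
slb [ 400. -355.   10.]
bl [ 484. -371.   10.]
pur [ 286. -405.   10.]
bs [ 398. -211.   10.]
rej [ 489. -199.   10.]
ss [ 398. -291.   10.]
sla [ 481. -291.   10.]
slb [ 400. -361.   10.]
bl [ 486. -373.   10.]
pur [ 286. -410.   10.]
[ 620.79998875 -257.47778186   40.        ] [ 624.95570841 -246.69142603   40.        ] [371.18201218 319.57993636  40.        ]
```

View pics/sc.png

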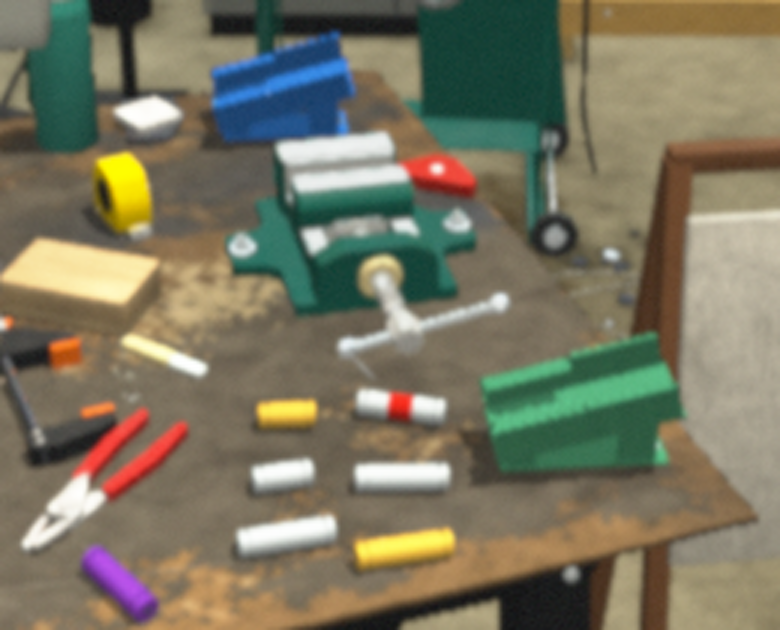

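View pics/scc.png

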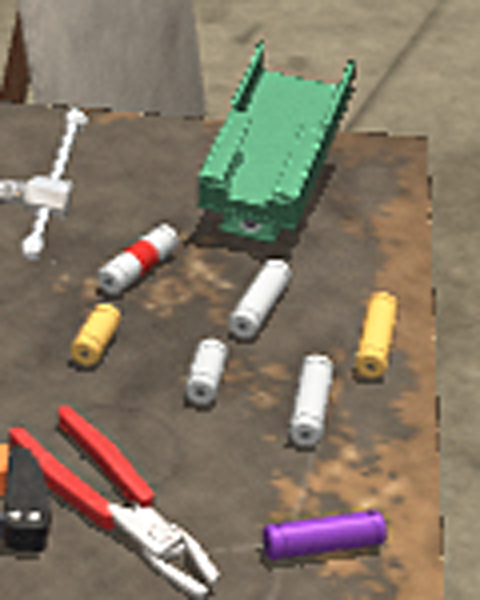

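```bash
cat >> h.py <<'E'
def Rgoal(yaw,tilt=0):
    "yaw deg of tool x in world; tilt = turn about tool z, deg (negative leans to match slope rising along tool x)"
    return Ro.from_euler('xyz',[-90,0,yaw],degrees=True)*Ro.from_rotvec([0,0,tilt],degrees=True)
def go(P,yaw,tilt=0):
    s=r.sense(); Rt=Ro.from_euler('xyz',s['tcp_rot']); d=Rt.inv().apply(np.asarray(P)-s['eef_pos'])
    w=(Rt.inv()*Rgoal(yaw,tilt)).as_rotvec(degrees=True)
    print('t',round(s['clock'],2),'pos',s['eef_pos'].round(1),'open',round(s['opening'],2),'F',s['contact_force'].round(1))
    print(' turn',w.round(1),'shift cm',(d/10).round(2),'rows>=',round(np.linalg.norm(d)/41.7,1),round(np.linalg.norm(w)/7.16,1))
E
python3 -c "
from h import *
go([480,-280,330],-90)"
python3 -m crank '[[0,0,0,-2,-1,3.3,1],[0,0,0,-2,-1,3.3,1],[0,0,0,-2,-1,3.3,1],[0,0,0,-2,-1,3.3,1],[0,0,0,-2,-1,3.3,1],[0,0,0,-2,-1,3.3,1],[0,0,0,-2,-1,3.3,1],[0,0,0,-2,-1,3.3,1],[0,0,0,-2,-1,3.3,1],[0,7,0,-2,-1,3.3,1]]' 30
python3 -c "
from h import *
go([480,-280,330],-90)"
```

```text
t 0.15 pos [ 147.7 -606.9  209.9] open 1.0 F [ 0.2 -0.1 -0. ]
 turn [ 0.  13.7 -0.1] shift cm [-23.92 -11.98  40.02] rows>= 11.5 1.9
clock: 0.98
eef_pos: [423.7, -328.4, 308.4]
tcp_rot: [-1.575, 0.007, -1.455]
contact_force: [0.1, -0.7, -0.7]
opening: 1.001
t 0.98 pos [ 423.7 -328.4  308.4] open 1.0 F [ 0.1 -0.7 -0.7]
 turn [ 0.2  6.6 -0.4] shift cm [-4.17 -2.16  6.14] rows>= 1.9 0.9
```

```bash
python3 -m crank '[[0,6.6,0,-2,-1,3.2,1],[0,0,0,-2,-1,3,1],[0,0,0,0,0,0,1],[0,0,0,0,0,0,1],[0,0,0,0,0,0,1],[0,0,0,0,0,0,1],[0,0,0,0,0,0,1],[0,0,0,0,0,0,1],[0,0,0,0,0,0,1],[0,0,0,0,0,0,1]]' 30
python3 -c "
from h import *
import pickle
s=r.sense();pickle.dump(s,open('s1.pkl','wb'));go([480,-280,330],-90)
cv2.imwrite('pics/w1.png',cams.grab_frame('wrist'))"
```

```text
clock: 1.82
eef_pos: [486.8, -278.9, 329.2]
tcp_rot: [-1.575, 0.008, -1.578]
contact_force: [-0.5, -0.6, -0.1]
opening: 1.0
t 1.82 pos [ 486.8 -278.9  329.2] open 1.0 F [-0.5 -0.6 -0.1]
 turn [ 0.3 -0.4 -0.4] shift cm [ 0.11 -0.08 -0.68] rows>= 0.2 0.1
```

View pics/w1.png

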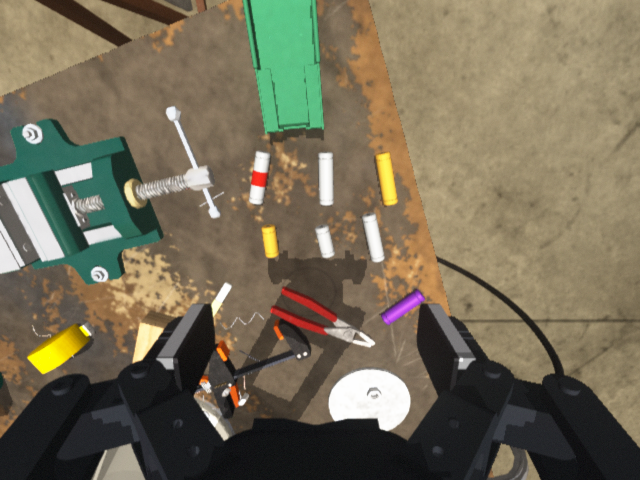

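```bash
cat > seg.py <<'E'
from h import *
def seg(n,img,boxes,s=None,z=10):
    hsv=cv2.cvtColor(img,cv2.COLOR_BGR2HSV); out={}
    for k,(u,v,w) in boxes.items():
        H,S,V=cv2.split(hsv)
        m=((V>150)&((S<60)|((H>15)&(H<32)&(S>140))|(((H<8)|(H>172))&(S>150)))).astype(np.uint8)*255
        m2=np.zeros_like(m); m2[v-w:v+w,u-w:u+w]=m[v-w:v+w,u-w:u+w]
        m2=cv2.morphologyEx(m2,cv2.MORPH_CLOSE,np.ones((5,5)))
        nl,l,st,ce=cv2.connectedComponentsWithStats(m2); i=1+np.argmax(st[1:,4])
        pts=cv2.findNonZero((l==i).astype(np.uint8)); (c,wh,a)=cv2.minAreaRect(pts)
        box=cv2.boxPoints((c,wh,a)); W=[onplane(n,b,z,s) for b in box]
        e=[W[1]-W[0],W[2]-W[1]]; L=[np.linalg.norm(x) for x in e]; j=int(np.argmax(L))
        P=onplane(n,c,z,s); ang=np.degrees(np.arctan2(e[j][1],e[j][0]))%180
        out[k]=(P,ang); print(k,np.round(c,1),P.round(1),'ang',round(ang if ang<90 else ang-180,1),'L',round(max(L),1),'W',round(min(L),1))
    return out
E
python3 - <<'E'
from seg import *
import pickle
s=pickle.load(open('s1.pkl','rb'))
img=cv2.imread('pics/w1.png')
seg('wrist',img,dict(rej=(259,178,30),sla=(326,179,32),bl=(387,179,32),bs=(270,242,22),ss=(325,242,22),slb=(374,238,28)),s)
crop(img,230,130,430,280,4,'pics/w1c.png'); crop(img,230,0,340,150,5,'pics/w1d.png')
E
```

```text
rej [258.6 177.6] [ 487.4 -198.7   10. ] ang -12.2 L 72.6 W 19.0
sla [325.6 178.6] [ 485.4 -290.    10. ] ang 1.6 L 72.4 W 18.4
bl [396.  177.7] [ 486.  -385.7   10. ] ang 15.6 L 82.6 W 45.3
bs [269.7 241.4] [ 394.9 -209.3   10. ] ang 5.8 L 49.2 W 19.8
ss [324.8 242.1] [ 393.4 -289.    10. ] ang 13.0 L 48.2 W 18.9
slb [373.7 238.4] [ 398.6 -359.3   10. ] ang 14.0 L 73.8 W 18.9
```

View pics/w1c.png

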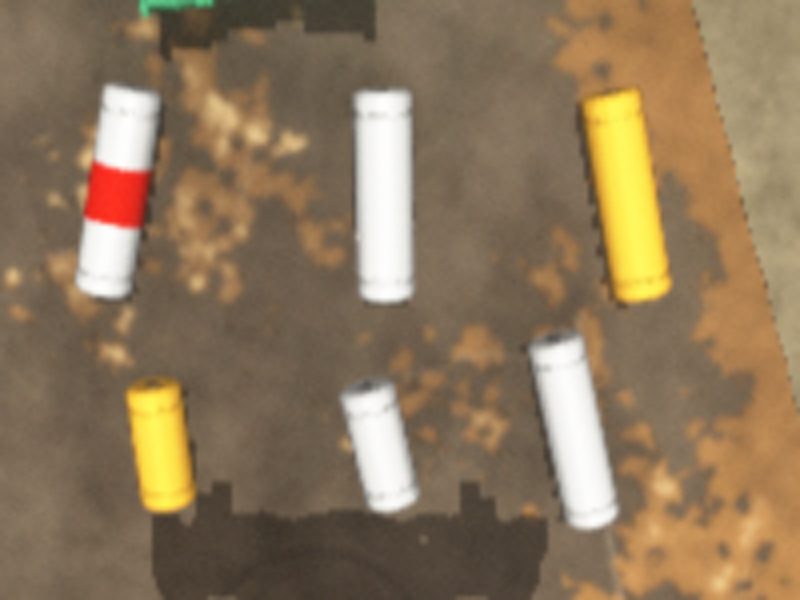

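View pics/w1d.png

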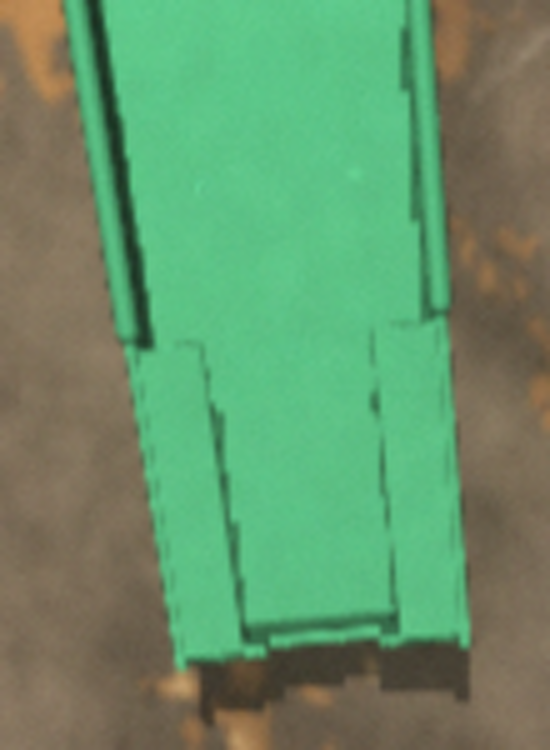

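```bash
python3 -c "
from h import *
import pickle
s=pickle.load(open('s1.pkl','rb'))
for a,b in [((230+612/4,130+90/4),(230+641/4,130+300/4))]:
  A=onplane('wrist',a,10,s);B=onplane('wrist',b,10,s);print(A,B,(A+B)/2,np.degrees(np.arctan2(*(A-B)[1::-1])))
go([395,-209,90],-84.2)"
```

```text
[ 519.61570742 -366.19905461   10.        ] [ 447.86241536 -380.12277414   10.        ] [ 483.73906139 -373.16091438   10.        ] 10.9817573574645
t 1.87 pos [ 486.8 -278.9  329.2] open 1.0 F [ 0.3 -0.5 -0.4]
 turn [ 0.2 -6.2 -0.4] shift cm [-6.75 24.01 -9.12] rows>= 6.4 0.9
```

```bash
python3 -m crank '[[0,-6,0,-0.9,3.4,-1.3,0.5],[0,0,0,-0.9,3.4,-1.3,0.5],[0,0,0,-1,3.4,-1.3,0.5],[0,0,0,-1,3.4,-1.3,0.5],[0,0,0,-1,3.4,-1.3,0.5],[0,0,0,-1,3.4,-1.3,0.5],[0,0,0,-0.7,2.5,-1,0.5],[0,0,0,0,0,0,0.5],[0,0,0,0,0,0,0.5],[0,0,0,0,0,0,0.5]]' 30
python3 -c "
from h import *
go([395,-209,90],-84.2)
go([395,-209,13],-84.2)
import pickle
s=r.sense();pickle.dump(s,open('s2.pkl','wb'))
im=cams.grab_frame('wrist');cv2.imwrite('pics/w2.png',im)
"
```

```text
clock: 2.7
eef_pos: [391.0, -222.0, 96.1]
tcp_rot: [-1.567, 0.002, -1.472]
contact_force: [-0.4, -0.2, 0.3]
opening: 0.753
t 2.7 pos [ 391.  -222.    96.1] open 0.75 F [-0.4 -0.2  0.3]
 turn [-0.2 -0.2 -0.1] shift cm [-1.25  0.61  0.53] rows>= 0.4 0.0
t 2.7 pos [ 391.  -222.    96.1] open 0.75 F [-0.4 -0.2  0.3]
 turn [-0.2 -0.2 -0.1] shift cm [-1.24  8.31  0.5 ] rows>= 2.0 0.0
```

View pics/w2.png

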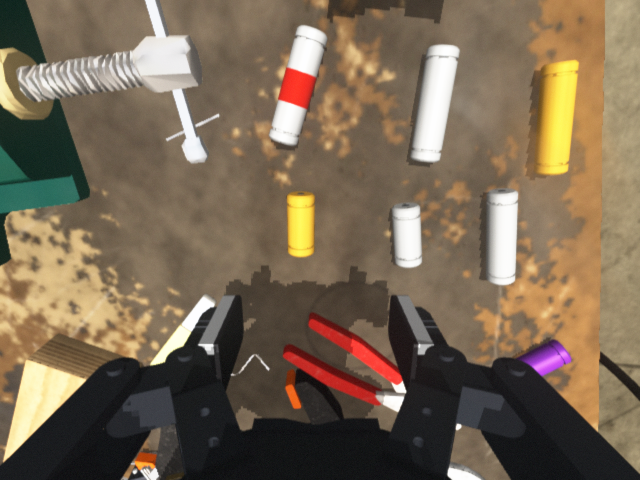

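```bash
python3 -c "
from seg import *
import pickle
s=pickle.load(open('s2.pkl','rb'))
img=cv2.imread('pics/w2.png')
o=seg('wrist',img,dict(rej=(298,86,64),sla=(435,104,64),bl=(556,118,62),bs=(300,225,40),ss=(406,235,40),slb=(502,237,52)),s)
go([395,-209,13],-84.2)"
```

```text
rej [297.1  84.6] [ 490.5 -199.5   10. ] ang -12.7 L 72.9 W 19.1
sla [435.1 102.3] [ 488.7 -291.2   10. ] ang 0.4 L 73.2 W 19.4
bl [570.1 116.9] [ 488.4 -382.8   10. ] ang 14.8 L 79.2 W 40.5
bs [300.5 224.5] [ 395.9 -209.7   10. ] ang 5.5 L 50.0 W 19.3
ss [407.7 236.3] [ 394.6 -289.9   10. ] ang 13.0 L 48.9 W 18.9
slb [503.5 237.5] [ 400.7 -361.    10. ] ang 14.4 L 75.8 W 19.2
t 2.75 pos [ 391.9 -222.5   96.7] open 0.75 F [ 1.4 -0.3  0.2]
 turn [-0.3 -0.2 -0.1] shift cm [-1.31  8.37  0.4 ] rows>= 2.0 0.0
```

```bash
python3 -m crank '[[0,0,0,-0.7,0,0.2,0.2],[0,0,0,-0.6,1,0.2,0.2],[0,0,0,0,2,0,0.2],[0,0,0,0,2,0,0.2],[0,0,0,0,1.5,0,0.2],[0,0,0,0,0.8,0,0.2],[0,0,0,0,0.4,0,0.2],[0,0,0,0,0,0,0.2],[0,0,0,0,0,0,0.2],[0,0,0,0,0,0,0.2]]' 30
python3 -c "
from h import *
go([395.5,-209.5,13],-84.4)"
```

```text
clock: 3.58
eef_pos: [409.4, -212.0, 24.3]
tcp_rot: [-1.546, -0.011, -1.472]
contact_force: [0.8, 0.5, 0.8]
opening: 0.601
t 3.58 pos [ 409.4 -212.    24.3] open 0.6 F [0.8 0.5 0.8]
 turn [-1.4  0.1  0.7] shift cm [-0.4   1.09 -1.38] rows>= 0.4 0.2
```

```bash
python3 -m crank '[[-1,0,0.5,-0.3,0.3,-0.7,0.2],[0,0,0,0,0.3,-0.7,0.2],[0,0,0,0,0.3,0,0.2],[0,0,0,0,0.2,0,0.2],[0,0,0,0,0,0,0.2],[0,0,0,0,0,0,0.2],[0,0,0,0,0,0,0.2],[0,0,0,0,0,0,0.2],[0,0,0,0,0,0,0.2],[0,0,0,0,0,0,0.2]]' 30
python3 -c "
from h import *
go([395.5,-209.5,13],-84.4)"
```

```text
clock: 4.42
eef_pos: [395.1, -211.3, 14.1]
tcp_rot: [-1.562, -0.004, -1.473]
contact_force: [0.2, -0.9, 0.2]
opening: 0.6
t 4.42 pos [ 395.1 -211.3   14.1] open 0.6 F [ 0.2 -0.9  0.2]
 turn [-0.5  0.   0.2] shift cm [-0.18  0.11  0.06] rows>= 0.1 0.1
```

Close, centred.

```bash
python3 -m crank '[[-0.4,0,0,-0.2,0.1,0,-0.2],[0,0,0,0,0,0,-1],[0,0,0,0,0,0,-1],[0,0,0,0,0,0,-1],[0,0,0,0,0,0,-1],[0,0,0,0,0,0,-1],[0,0,0,0,0,0,-1],[0,0,0,0,0,0,-1],[0,0,0,0,0,0,-1],[0,0,0,0,0,0,-1]]' 40
python3 -c "
from h import *
go([560,-250,250],0)"
```

```text
clock: 5.25
eef_pos: [395.2, -209.1, 13.1]
tcp_rot: [-1.569, -0.004, -1.472]
contact_force: [0.3, 0.2, -0.5]
opening: -0.003
t 5.25 pos [ 395.2 -209.1   13.1] open -0.0 F [ 0.3  0.2 -0.5]
 turn [  0.1 -84.4   0.3] shift cm [  5.8  -23.63  16.04] rows>= 7.0 11.8
```

```bash
python3 -c "
from h import *
cv2.imwrite('pics/w3.png',cams.grab_frame('wrist'));crop(cams.grab_frame('side'),240,230,460,370,3.5,'pics/s3.png')"
```

```text
(no output)
```

View pics/w3.png

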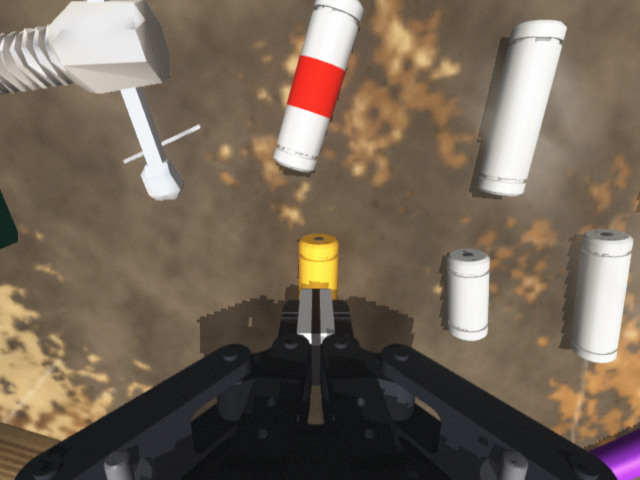

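View pics/s3.png

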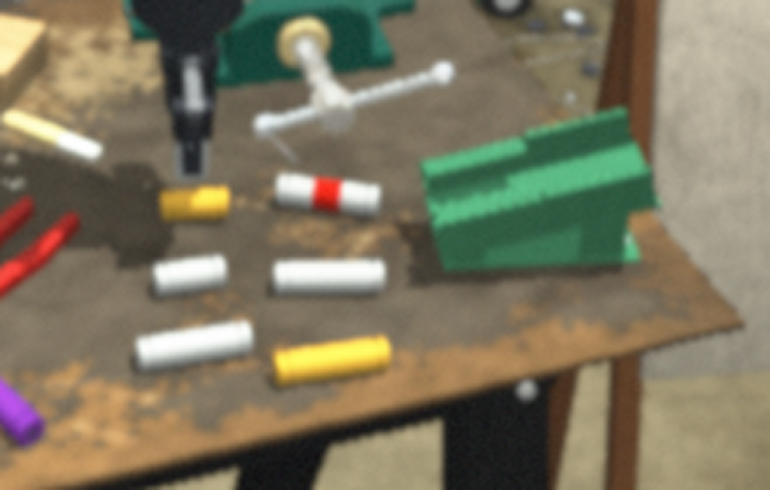

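```bash
python3 -c "
from h import *
s=r.sense();print(s['eef_pos'],s['tcp_rot'])
print(proj('side',[395,-209,2]),proj('side',[395,-209,22]),proj('side',[395,-209,40]))
print(proj('wrist',[395,-209,2]),proj('wrist',[395,-209,22]),proj('wrist',[395,-209,40]))
crop(cams.grab_frame('wrist'),250,200,390,340,5,'pics/w3c.png')
print(cams.camera_info('wrist')['hand_eye'])
"
```

```text
[ 395.18946429 -209.08178134   13.11957999] [-1.5690936  -0.00435867 -1.47227589]
[295.04748191 290.89281023] [294.89615893 284.03794793] [294.7579903  277.77897125]
[316.24454523 275.39018106] [316.54178828 292.81607533] [316.87083187 312.10627838]
[[ 9.99999453e-01  9.20255348e-04 -4.96991504e-04 -6.58230263e-01]
 [-7.64761927e-04  3.19231323e-01 -9.47676515e-01 -1.64500225e+02]
 [-7.13449126e-04  9.47676377e-01  3.19231852e-01  8.21026264e+01]
 [ 0.00000000e+00  0.00000000e+00  0.00000000e+00  1.00000000e+00]]
```

View pics/w3c.png

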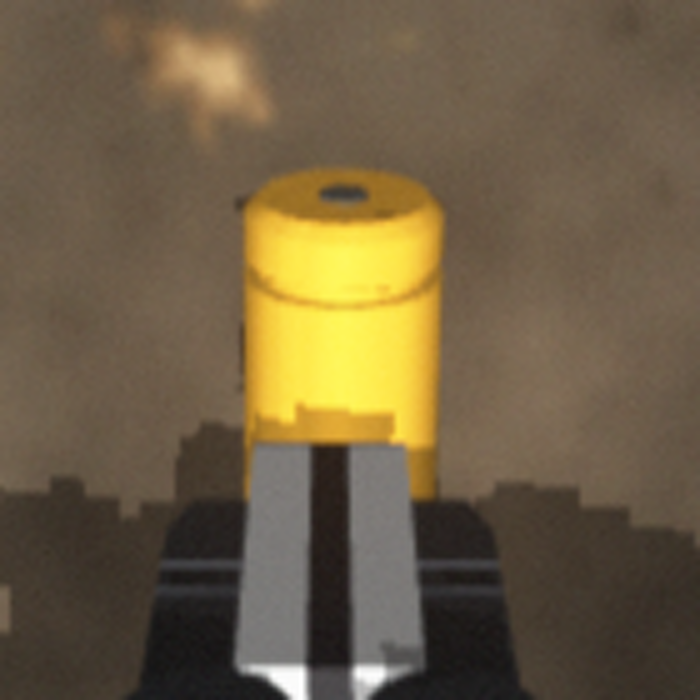

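```bash
python3 -c "
from h import *
print(r.nose_length,[a for a in dir(r) if a[0]!='_'])
s=cams.grab_frame('scene');crop(s,330,230,460,340,5,'pics/sc4.png')
s=cams.grab_frame('side');crop(s,260,230,340,310,8,'pics/s4.png')
"
```

```text
11.0 ['MotionError', 'nose_length', 'sense']
```

View pics/sc4.png

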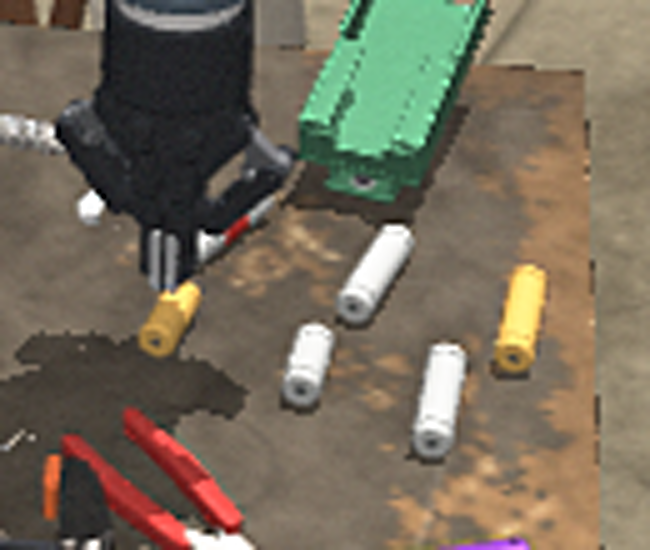

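View pics/s4.png

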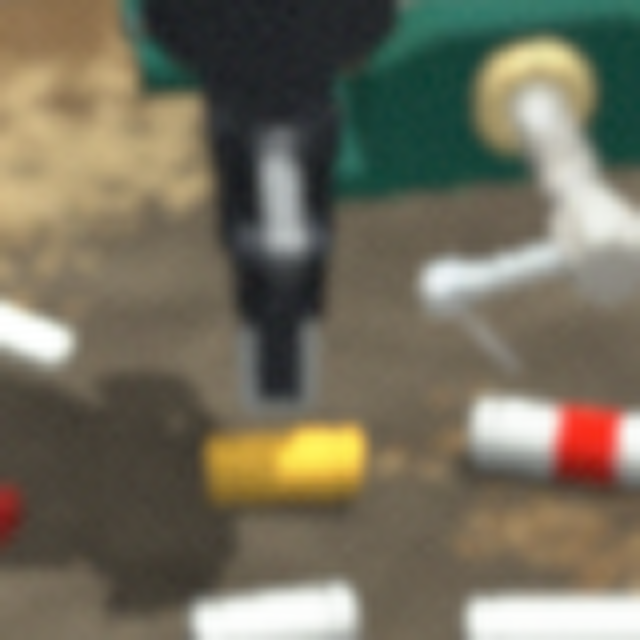

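```bash
python3 -c "
from h import *
Ps=[]
for n in ['scene','side']:
  R,t=campose(n); Ps.append(C[n]['intrinsics']@np.c_[R.T,-R.T@t])
X=cv2.triangulatePoints(Ps[0],Ps[1],np.array([[361.6],[287.]]),np.array([[295.2],[279.8]]));print((X[:3]/X[3]).ravel())
print(proj('scene',[395,-209,32]),proj('scene',[395,-209,2]))
s=r.sense();print(proj('wrist',[406,-209,32],s),proj('wrist',[406,-209,25],s),proj('wrist',[406,-209,2],s))
"
```

```text
[ 395.38819787 -204.22844514   29.93742191]
[363.11597075 286.6547346 ] [362.71282256 295.73655606]
[319.16338173 281.55276661] [318.94005238 274.97876885] [318.3165696  256.62572083]
```

```bash
python3 -c "
from seg import *
s=r.sense()
img=cv2.imread('pics/w3.png')
o=seg('wrist',img,dict(sla=(522,108,95),ss=(468,296,52),slb=(603,296,70)),s)
"
```

```text
sla [531.  107.6] [ 489.4 -295.7   10. ] ang 3.2 L 74.7 W 27.6
ss [470.5 298.5] [ 393.1 -291.3   10. ] ang 12.6 L 51.0 W 18.9
slb [605.3 299.5] [ 399.4 -363.    10. ] ang 13.0 L 78.9 W 21.2
```

```bash
python3 -m crank '[[0,0,0,0,0,0,0.2],[0,0,0,0,0,0,0.2],[0,0,0,0,0,0,0.2],[0,0,0,0,0,0,0.2],[0,0,0,0,0,0,0.2],[0,0,0,0,0.3,0,0.2],[0,0,0,0,0.3,0,0.2],[0,0,0,0,0.3,0,0.2],[0,0,0,0,0.3,0,0.2],[0,0,0,0,0,0,0.2]]' 30
python3 -c "
from h import *
go([395.5,-209.5,0],-84.4)
s=cams.grab_frame('side');crop(s,260,230,340,310,8,'pics/s5.png')
cv2.imwrite('pics/w5.png',cams.grab_frame('wrist'))
"
```

```text
clock: 6.33
eef_pos: [395.3, -209.1, -0.1]
tcp_rot: [-1.569, -0.004, -1.472]
contact_force: [-0.1, -0.1, -0.1]
opening: 0.596
t 6.33 pos [ 3.953e+02 -2.091e+02 -1.000e-01] open 0.6 F [-0.1 -0.1 -0.1]
 turn [-0.1  0.1  0.3] shift cm [ 0.04 -0.01  0.02] rows>= 0.0 0.0
```

View pics/s5.png

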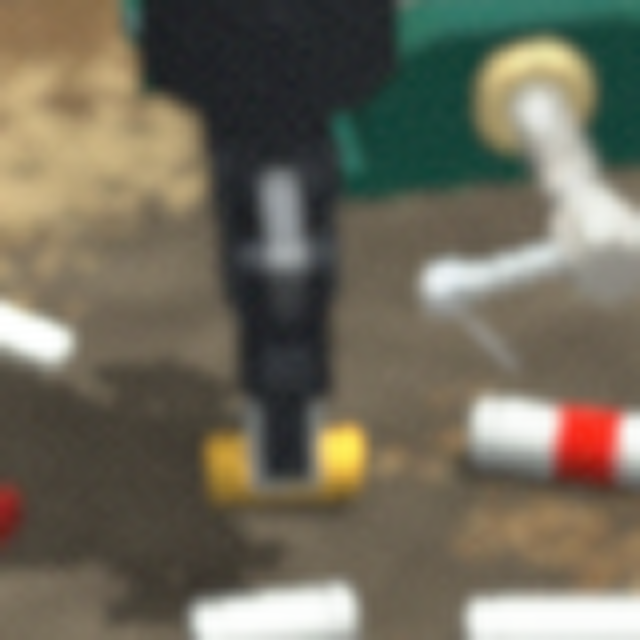

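View pics/w5.png

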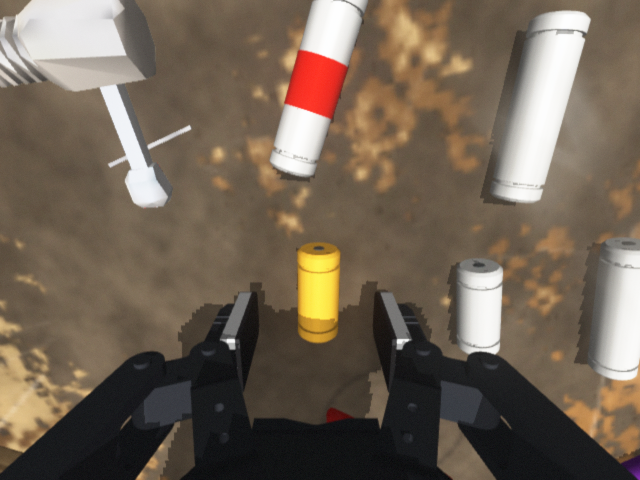

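```bash
python3 -m crank '[[0,0,0,0,0.4,0,0.2],[0,0,0,0,0.4,0,0.2],[0,0,0,0,0.3,0,0.2],[0,0,0,0,0.2,0,0.2],[0,0,0,0,0.1,0,0.2],[0,0,0,0,0,0,0.2],[0,0,0,0,0,0,-1],[0,0,0,0,0,0,-1],[0,0,0,0,0,0,-1],[0,0,0,0,0,0,-1]]' 40
python3 -c "
from h import *
go([395.5,-209.5,-15],-84.4)
s=cams.grab_frame('side');crop(s,260,230,340,310,8,'pics/s6.png')
cv2.imwrite('pics/w6.png',cams.grab_frame('wrist'))
"
```

```text
clock: 7.27
eef_pos: [395.6, -209.4, -15.1]
tcp_rot: [-1.569, -0.005, -1.472]
contact_force: [0.2, 0.5, -1.6]
opening: 0.212
t 7.27 pos [ 395.6 -209.4  -15.1] open 0.21 F [ 0.2  0.5 -1.6]
 turn [-0.1  0.   0.3] shift cm [ 0.01 -0.01 -0.01] rows>= 0.0 0.0
```

View pics/s6.png

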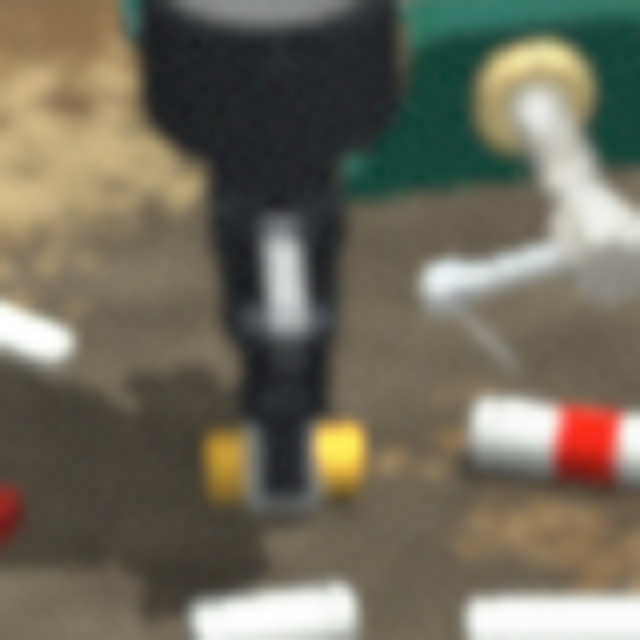

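View pics/w6.png

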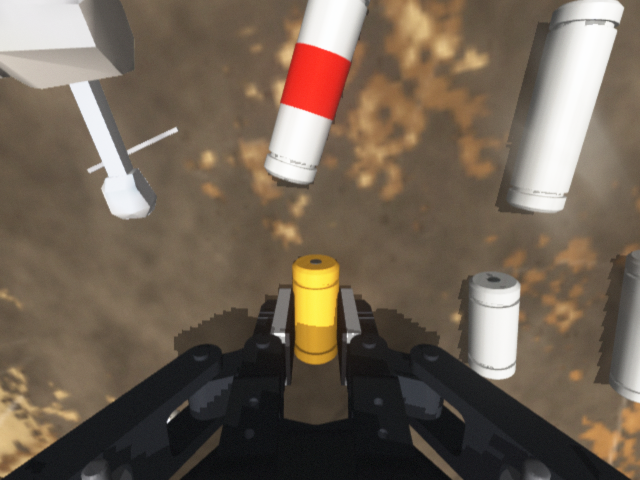

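```bash
python3 -m crank '[[0,0,0,0,-2,0,-1],[0,0,0,0,-4,0,-1],[0,-7,0,0,-4,0,-1],[0,-7,0,0,-4,0,-1],[0,-7,0,0,-4,0,-1],[0,-7,0,0,-3,0,-1],[0,-7,0,0,0,0,-1],[0,-7,0,0,0,0,-1],[0,-7,0,0,0,0,-1],[0,-7,0,0,0,0,-1]]' 40
python3 -c "
from h import *
go([600,-250,200],0)
"
```

```text
clock: 8.2
eef_pos: [393.7, -207.6, 206.3]
tcp_rot: [-1.573, -0.004, -0.474]
contact_force: [0.5, -0.8, -1.0]
opening: 0.217
t 8.2 pos [ 393.7 -207.6  206.3] open 0.22 F [ 0.5 -0.8 -1. ]
 turn [  0.2 -27.2   0.2] shift cm [20.28  0.7   5.65] rows>= 5.1 3.8
```

```bash
python3 -m crank '[[0,-7,0,0,0,0,-1],[0,-7,0,0,0,0,-1],[0,-7,0,0,0,0,-1],[0,-6,0,0,0,0,-1],[0,0,0,4,0,-0.8,-1],[0,0,0,4,0,-0.8,-1],[0,0,0,4,0,-0.8,-1],[0,0,0,4,0,-0.8,-1],[0,0,0,4,0,-0.8,-1],[0,0,0,0.5,0,0,-1]]' 40
python3 -c "
from h import *
import pickle
go([600,-250,200],0)
s=r.sense();pickle.dump(s,open('s7.pkl','wb'))
print(s['qvel'].round(3))
cv2.imwrite('pics/w7.png',cams.grab_frame('wrist'))
"
```

```text
clock: 9.03
eef_pos: [601.0, -242.6, 203.8]
tcp_rot: [-1.573, 0.002, 0.019]
contact_force: [-1.9, 1.2, -0.7]
opening: 0.211
t 9.03 pos [ 601.  -242.6  203.8] open 0.21 F [-1.9  1.2 -0.7]
 turn [ 0.2  1.1 -0.1] shift cm [-0.12  0.39 -0.73] rows>= 0.2 0.2
[ 0.033  0.058 -0.053 -0.009  0.075  0.031]
```

View pics/w7.png

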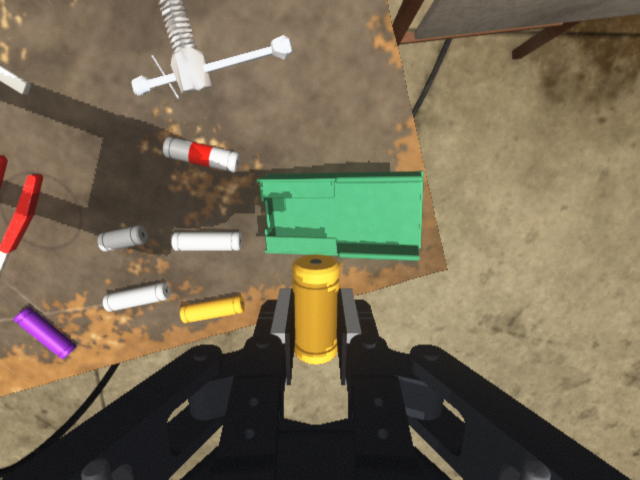

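```bash
python3 -c "
from h import *
im=cv2.imread('pics/w7.png');crop(im,245,160,440,270,4,'pics/w7c.png')
"
```

```text
(no output)
```

View pics/w7c.png

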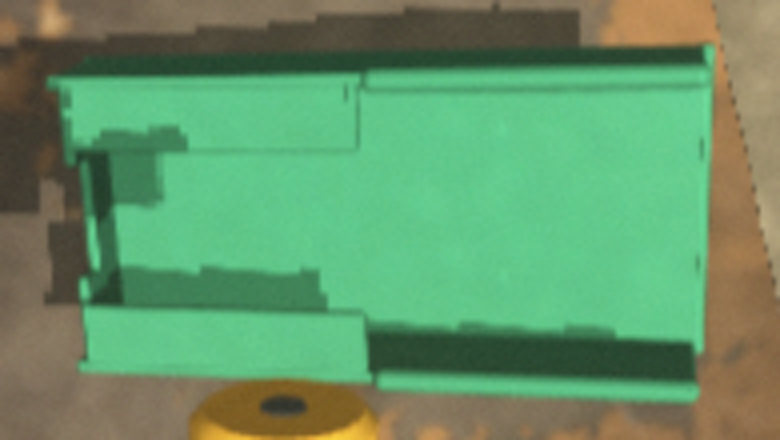

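```bash
python3 -c "
from h import *
import pickle
s=pickle.load(open('s7.pkl','rb'))
q=lambda a,b,z:onplane('wrist',(245+a/4,160+b/4),z,s)
A=q(711,88,58);B=q(699,350,58);print('top',A,B,np.linalg.norm(A-B),(A+B)/2)
c=q(358,150,66);d=q(366,312,66);print('lip',c,d,np.linalg.norm(c-d),(c+d)/2)
v=(A+B)/2-(c+d)/2;print(v,np.degrees(np.arctan2(v[1],v[0])))
w=A-B;print(np.degrees(np.arctan2(-w[0],w[1])));w=c-d;print(np.degrees(np.arctan2(-w[0],w[1])))
e=q(78,75,50);f=q(362,75,68);f2=q(710,72,84);print('wall',e,f,f2)
e=q(80,150,50);f=q(358,150,66);print(np.degrees(np.arctan2(*(f-e)[1::-1])))
e=q(85,305,50);f=q(366,312,66);print(np.degrees(np.arctan2(*(f-e)[1::-1])))
"
```

```text
top [ 694.07437425 -214.25094859   58.        ] [ 698.3446153  -275.49312346   58.        ] 61.39087018126788 [ 696.20949478 -244.87203602   58.        ]
lip [ 616.85764784 -227.73704525   66.        ] [ 619.97396461 -264.82691171   66.        ] 37.220553785450484 [ 618.41580623 -246.28197848   66.        ]
[77.79368855  1.40994246 -8.        ] 1.0383221317834148
3.988614541945703
4.802751421469036
wall [ 554.40383292 -215.38923726   50.        ] [ 617.01667396 -211.11355387   68.        ] [ 685.60522021 -206.47007134   84.        ]
4.392136654022642
4.446592672119168
```

```bash
python3 -c "
from h import *
import pickle
s=pickle.load(open('s1.pkl','rb'))
q=lambda a,b,z:onplane('wrist',(230+a/5,b/5),z,s)
c=q(203,345,66);d=q(373,324,66);print('lip',c,d,np.linalg.norm(c-d),(c+d)/2)
c=q(122,345,85-17);d=q(450,316,85-17);print('wall',c,d,np.linalg.norm(c-d),(c+d)/2)
c=q(175,665,50);d=q(470,645,50);print('end',c,d,np.linalg.norm(c-d),(c+d)/2)
for n,b in [('scene',(385,220,440,280)),('side',(355,255,435,315))]:
  im=cams.grab_frame(n);crop(im,*b,9,'pics/n_%s.png'%n)
"
```

```text
lip [ 616.51060005 -228.4896754    66.        ] [ 620.36020094 -265.83485557   66.        ] 37.54306738702801 [ 618.4354005  -247.16226548   66.        ]
wall [ 616.44926192 -211.04020192   68.        ] [ 621.55269723 -282.63754703   68.        ] 71.77900026569962 [ 619.00097957 -246.83887447   68.        ]
end [ 548.27754975 -216.38349082   50.        ] [ 552.35149962 -287.22315052   50.        ] 70.95670831110667 [ 550.31452469 -251.80332067   50.        ]
```

View pics/n_side.png

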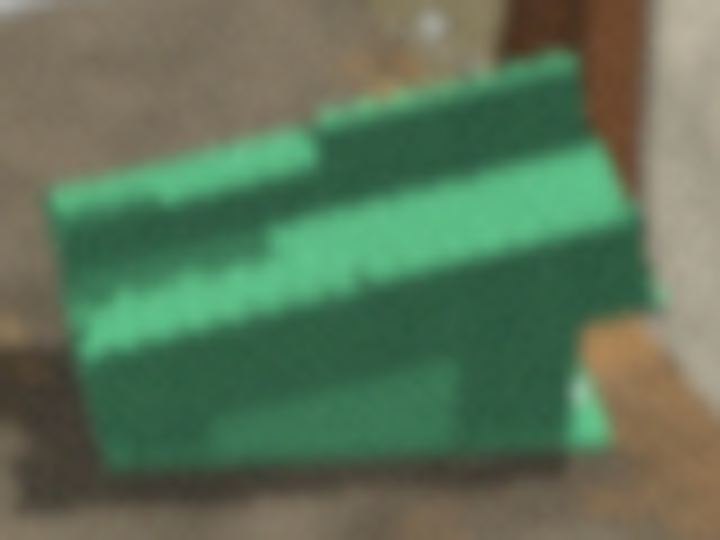

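View pics/n_scene.png

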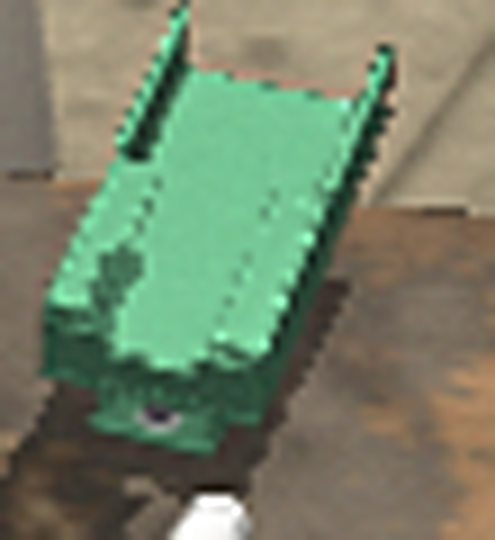

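```bash
cat >> h.py <<'E'
OFF=25.
def load(o,yaw,x=31,lift=3,back=0):
    c,sn=np.cos(np.radians(yaw)),np.sin(np.radians(yaw)); R=Rgoal(yaw,-14); ty=R.as_matrix()[:,1]
    zf=41+x*np.tan(np.radians(14))+10/np.cos(np.radians(14))
    pin=np.array([o[0]+x*c,o[1]+x*sn,zf]); P=pin+ty*(OFF-lift-back)
    print('pin',pin.round(1),'TCP',P.round(1)); go(P,yaw,-14)
NAR=((618.5,-247.),4.1)
E
python3 -c "
from h import *
load(*NAR,back=60);load(*NAR)
"
```

```text
pin [ 649.4 -244.8   59. ] TCP [ 640.3 -245.4   95.9]
t 9.18 pos [ 595.  -241.3  203.4] open 0.22 F [-0.7  0.2 -1.4]
 turn [  0.4  -3.  -14.4] shift cm [ 4.59 10.72 -0.49] rows>= 2.8 2.1
pin [ 649.4 -244.8   59. ] TCP [ 654.7 -244.4   37.7]
t 9.18 pos [ 595.  -241.3  203.4] open 0.22 F [-0.7  0.2 -1.4]
 turn [  0.4  -3.  -14.4] shift cm [ 6.08 16.53 -0.41] rows>= 4.2 2.1
```

```bash
python3 -m crank '[[0,-1,-5,0,0,0,-1],[0,-1,-5,0,0,0,-1],[0,-1,-4,0,0,0,-1],[0,0,0,0,0,0,-1],[0,0,0,0,0,0,-1],[0,0,0,1,2,0,-1],[0,0,0,1,2,0,-1],[0,0,0,0,2,0,-1],[0,0,0,0,2,0,-1],[0,0,0,0,0,0,-1]]' 40
python3 -c "
from h import *
load(*NAR,back=60);load(*NAR)
"
```

```text
clock: 10.02
eef_pos: [626.5, -238.0, 131.0]
tcp_rot: [-1.58, -0.234, 0.069]
contact_force: [-0.9, 0.4, -1.3]
opening: 0.212
pin [ 649.4 -244.8   59. ] TCP [ 640.3 -245.4   95.9]
t 10.02 pos [ 626.5 -238.   131. ] open 0.21 F [-0.9  0.4 -1.3]
 turn [ 0.5 -0.1 -0.6] shift cm [ 0.47  3.73 -0.8 ] rows>= 0.9 0.1
pin [ 649.4 -244.8   59. ] TCP [ 654.7 -244.4   37.7]
t 10.02 pos [ 626.5 -238.   131. ] open 0.21 F [-0.9  0.4 -1.3]
 turn [ 0.5 -0.1 -0.6] shift cm [ 0.53  9.73 -0.75] rows>= 2.3 0.1
```

```bash
python3 -m crank '[[0.4,0,-0.5,0.3,0,-0.5,-1],[0,0,0,0.2,0,-0.3,-1],[0,0,0,0,1.5,0,-1],[0,0,0,0,1.5,0,-1],[0,0,0,0,1.5,0,-1],[0,0,0,0,1.5,0,-1],[0,0,0,0,1.2,0,-1],[0,0,0,0,0.5,0,-1],[0,0,0,0,0,0,-1],[0,0,0,0,0,0,-1]]' 40
python3 -c "
from h import *
load(*NAR)
cv2.imwrite('pics/w8.png',cams.grab_frame('wrist'))
crop(cams.grab_frame('side'),345,235,455,325,7,'pics/s8.png')
"
```

```text
clock: 10.85
eef_pos: [654.0, -246.5, 54.9]
tcp_rot: [-1.574, -0.244, 0.068]
contact_force: [0.3, 0.1, -0.9]
opening: 0.216
pin [ 649.4 -244.8   59. ] TCP [ 654.7 -244.4   37.7]
t 10.85 pos [ 654.  -246.5   54.9] open 0.22 F [ 0.3  0.1 -0.9]
 turn [ 0.2 -0.2 -0. ] shift cm [-0.33  1.69  0.21] rows>= 0.4 0.0
```

View pics/w8.png

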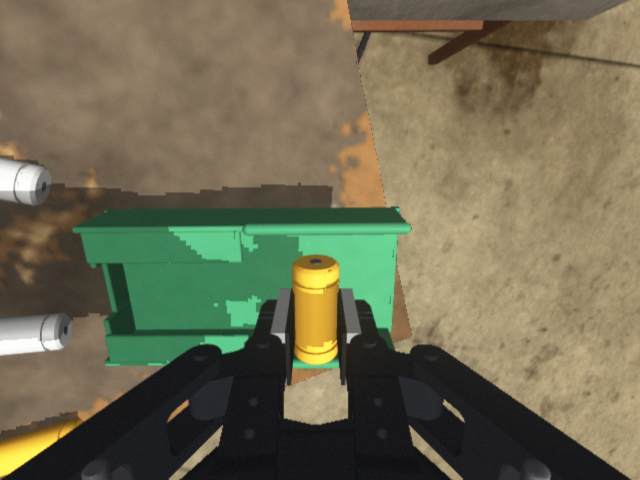

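View pics/s8.png

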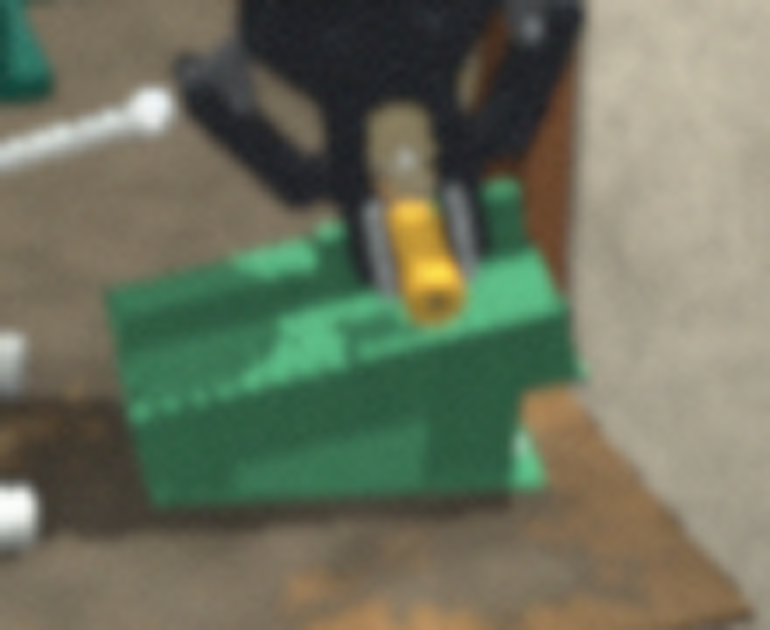

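```bash
python3 -m crank '[[0,0,0,-0.2,0.3,0.2,-1],[0,0,0,0,0.4,0,-1],[0,0,0,0,0.4,0,-1],[0,0,0,0,0.3,0,-1],[0,0,0,0,0.1,0,-1],[0,0,0,0,0,0,-1],[0,0,0,0,0,0,-1],[0,0,0,0,0,0,-1],[0,0,0,0,0,0,-1],[0,0,0,0,0,0,-1]]' 40
python3 -c "
from h import *
load(*NAR)
crop(cams.grab_frame('side'),345,235,455,325,7,'pics/s9.png')
"
```

```text
clock: 11.78
eef_pos: [657.3, -245.2, 42.2]
tcp_rot: [-1.576, -0.249, 0.069]
contact_force: [-0.3, -0.2, -1.3]
opening: 0.214
pin [ 649.4 -244.8   59. ] TCP [ 654.7 -244.4   37.7]
t 11.78 pos [ 657.3 -245.2   42.2] open 0.21 F [-0.3 -0.2 -1.3]
 turn [ 0.3 -0.2  0.2] shift cm [-0.35  0.37  0.1 ] rows>= 0.1 0.1
```

View pics/s9.png

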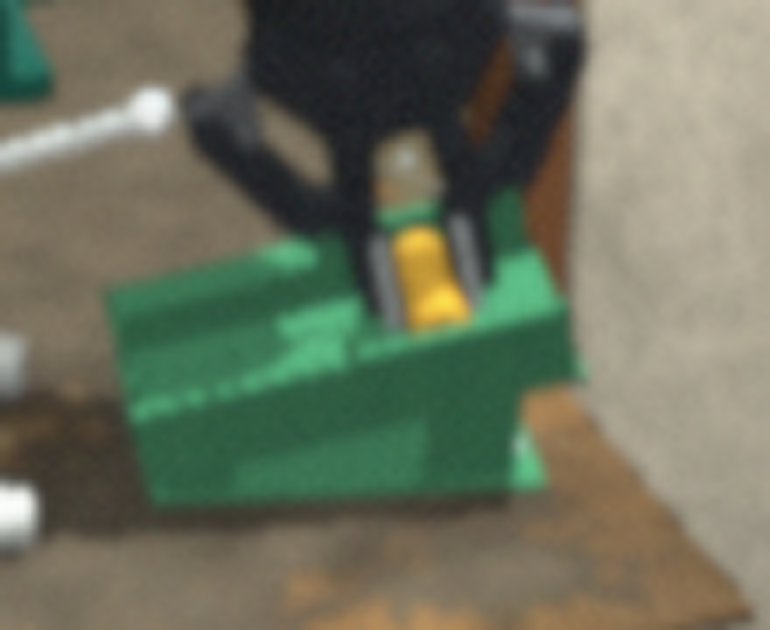

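```bash
python3 -m crank '[[0,0,0,-0.2,0.2,0.1,-1],[0,0,0,0,0.2,0,-1],[0,0,0,0,0,0,-1],[0,0,0,0,0,0,-0.4],[0,0,0,0,0,0,-0.1],[0,0,0,0,0,0,-0.1],[0,0,0,0,0,0,-0.1],[0,0,0,0,-1,0,-0.1],[0,0,0,0,-2,0,-0.1],[0,0,0,0,-3,0,-0.1]]' 40
python3 -c "
from h import *
load(*NAR)
cv2.imwrite('pics/w10.png',cams.grab_frame('wrist'))
"
```

```text
clock: 12.67
eef_pos: [638.6, -243.4, 92.4]
tcp_rot: [-1.572, -0.241, 0.068]
contact_force: [-0.4, 0.5, -0.1]
opening: 0.449
pin [ 649.4 -244.8   59. ] TCP [ 654.7 -244.4   37.7]
t 12.67 pos [ 638.6 -243.4   92.4] open 0.45 F [-0.4  0.5 -0.1]
 turn [ 0.1 -0.2 -0.2] shift cm [ 0.25  5.7  -0.2 ] rows>= 1.4 0.0
```

View pics/w10.png

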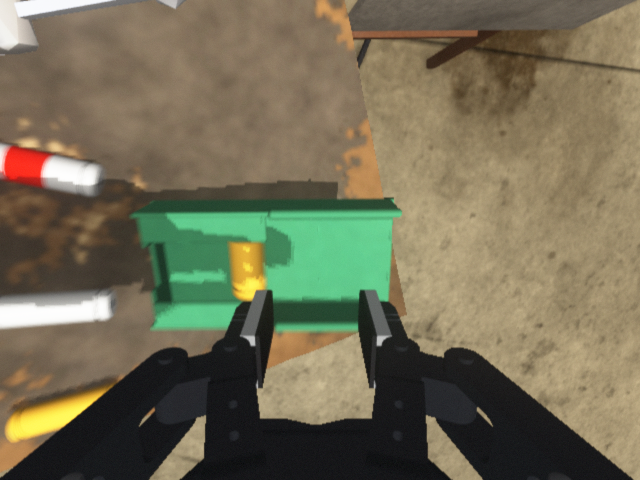

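```bash
cat >> h.py <<'E'
def plan(wps,vmax=3.9):
    "wps: list of (P,yaw,tilt); prints rows (turn 3, shift 3)"
    s=r.sense(); p=s['eef_pos'].copy(); Rt=Ro.from_euler('xyz',s['tcp_rot']); k=0
    for P,yaw,tilt in wps:
        P=np.asarray(P,float); G=Rgoal(yaw,tilt); w=(Rt.inv()*G).as_rotvec(degrees=True)
        n=int(np.ceil(max(np.linalg.norm(P-p)/10/vmax,np.linalg.norm(w)/7.1,1)))
        for i in range(n):
            d=Rt.inv().apply((P-p)/(n-i))/10; w=(Rt.inv()*G).as_rotvec(degrees=True)/(n-i)
            row=list(np.round(w,1))+list(np.round(d,1)); k+=1
            print(k,[float(x)+0 for x in row])
            p=p+Rt.apply(np.array(row[3:])*10); Rt=Rt*Ro.from_rotvec(row[:3],degrees=True)
E
python3 -c "
from h import *
plan([([600,-250,150],-15,0),([394.3,-289.7,90],-77,0)])
crop(cams.grab_frame('side'),345,235,455,325,7,'pics/s11.png')
"
```

```text
1 [-0.5, 4.7, 3.5, -0.7, -1.5, -0.1]
2 [-0.5, 4.7, 3.5, -0.8, -1.4, -0.1]
3 [-0.5, 4.7, 3.6, -0.8, -1.4, -0.2]
4 [-0.6, 4.7, 3.5, -0.9, -1.3, -0.3]
5 [0.0, 6.9, 0.0, -2.1, 0.7, -1.0]
6 [0.0, 6.9, 0.0, -2.0, 0.7, -1.3]
7 [0.0, 6.9, 0.0, -1.8, 0.7, -1.5]
8 [0.0, 6.9, 0.0, -1.6, 0.6, -1.7]
9 [0.0, 6.9, 0.0, -1.4, 0.7, -1.9]
10 [0.0, 6.9, 0.0, -1.1, 0.6, -2.0]
11 [0.0, 6.9, 0.0, -0.9, 0.7, -2.1]
12 [0.0, 6.9, 0.0, -0.6, 0.6, -2.2]
13 [0.0, 6.8, 0.0, -0.4, 0.7, -2.3]
```

View pics/s11.png

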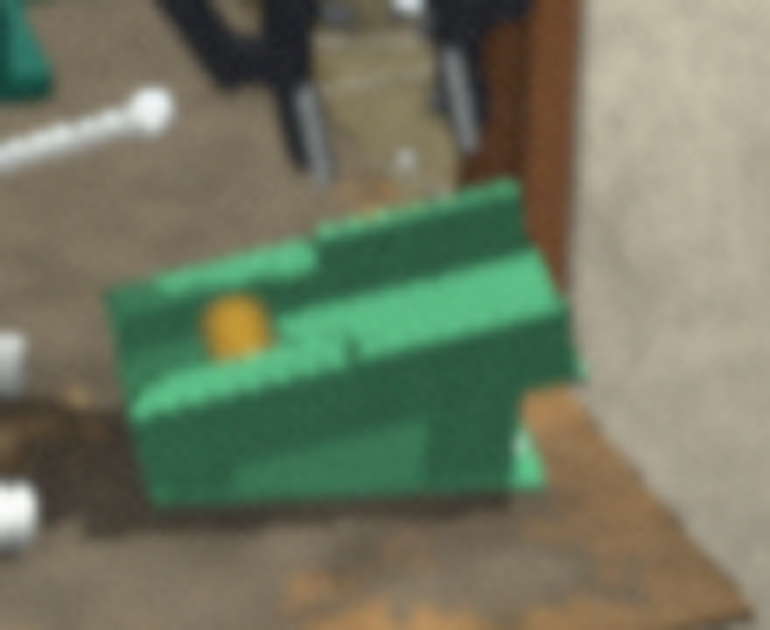

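```bash
python3 -m crank '[[-0.5,4.7,3.5,-0.7,-1.5,-0.1,0.1],[-0.5,4.7,3.5,-0.8,-1.4,-0.1,0.1],[-0.5,4.7,3.6,-0.8,-1.4,-0.2,0.1],[-0.6,4.7,3.5,-0.9,-1.3,-0.3,0.1],[0,6.9,0,-2.1,0.7,-1,0.1],[0,6.9,0,-2,0.7,-1.3,0.1],[0,6.9,0,-1.8,0.7,-1.5,0.1],[0,6.9,0,-1.6,0.6,-1.7,0.1],[0,6.9,0,-1.4,0.7,-1.9,0.1],[0,6.9,0,-1.1,0.6,-2,0.1]]' 40
python3 -c "
from h import *
plan([([394.3,-289.7,80],-77,0),([394.3,-289.7,20],-77,0)],3)
"
```

```text
clock: 13.6
eef_pos: [462.2, -276.9, 119.9]
tcp_rot: [-1.572, -0.012, -1.023]
contact_force: [-0.5, 0.1, -0.4]
opening: 0.549
1 [0.0, 6.1, 0.2, -0.8, 1.3, -2.2]
2 [0.0, 6.1, 0.3, -0.6, 1.3, -2.2]
3 [-0.1, 6.2, 0.2, -0.4, 1.4, -2.3]
4 [0.0, 0.0, 0.0, 0.0, 3.0, 0.0]
5 [0.0, 0.0, 0.0, 0.0, 3.0, 0.0]
```

```bash
python3 -m crank '[[0,6.1,0.2,-0.8,1.3,-2.2,0.1],[0,6.1,0.3,-0.6,1.3,-2.2,0.1],[0,6.2,0.2,-0.4,1.4,-2.3,0.1],[0,0,0,0,0,0,0.1],[0,0,0,0,0,0,0.1],[0,0,0,0,1,0,0.1],[0,0,0,0,1,0,0.1],[0,0,0,0,1,0,0.1],[0,0,0,0,0,0,0.1],[0,0,0,0,0,0,0.1]]' 40
python3 -c "
from h import *
go([394.3,-289.7,-15],-77,0)
cv2.imwrite('pics/w12.png',cams.grab_frame('wrist'))
"
```

```text
clock: 14.43
eef_pos: [390.9, -290.5, 48.2]
tcp_rot: [-1.566, -0.005, -1.363]
contact_force: [-0.0, -0.4, 0.8]
opening: 0.547
t 14.43 pos [ 390.9 -290.5   48.2] open 0.55 F [-0.  -0.4  0.8]
 turn [-0.3 -1.1  0.3] shift cm [-0.04  6.32  0.31] rows>= 1.5 0.2
```

View pics/w12.png

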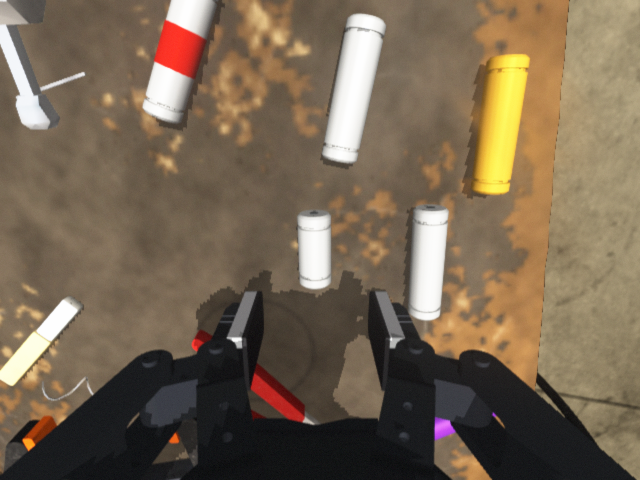

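```bash
python3 -m crank '[[-0.3,-1,0.3,0,1,0.2,0.1],[0,0,0,0,1.5,0.1,0.1],[0,0,0,0,1.5,0,0.1],[0,0,0,0,1,0,0.1],[0,0,0,0,0.5,0,0.1],[0,0,0,0,0.3,0,0.1],[0,0,0,0,0,0,0.1],[0,0,0,0,0,0,0.1],[0,0,0,0,0,0,0.1],[0,0,0,0,0,0,0.1]]' 40
python3 -c "
from h import *
go([394.3,-289.7,-15],-77,0)
"
```

```text
clock: 15.32
eef_pos: [397.6, -290.7, -12.7]
tcp_rot: [-1.569, -0.001, -1.338]
contact_force: [-0.4, 0.1, 0.3]
opening: 0.546
t 15.32 pos [ 397.6 -290.7  -12.7] open 0.55 F [-0.4  0.1  0.3]
 turn [-0.1  0.3  0.1] shift cm [-0.18  0.23 -0.3 ] rows>= 0.1 0.0
```

```bash
python3 -m crank '[[0,0,0,-0.2,0.2,-0.3,0.1],[0,0,0,0,0,0,0.1],[0,0,0,0,0,0,-1],[0,0,0,0,0,0,-1],[0,0,0,0,0,0,-1],[0,0,0,0,0,0,-1],[0,0,0,0,0,0,-1],[0,0,0,0,-2,0,-1],[0,0,0,0,-3,0,-1],[0,0,0,0,-4,0,-1]]' 40
python3 -c "
from h import *
plan([([500,-270,170],-35,0)])
c=load(*NAR,back=60)
plan([([500,-270,170],-35,0),([640.3,-245.4,96],4.1,-14)])
"
```

```text
clock: 16.15
eef_pos: [389.4, -286.3, 72.2]
tcp_rot: [-1.577, 0.008, -1.338]
contact_force: [0.6, 0.0, -1.1]
opening: 0.208
1 [0.0, -6.9, -0.1, 0.1, -1.6, 1.8]
2 [0.0, -7.0, -0.1, 0.4, -1.7, 1.8]
3 [0.0, -6.9, -0.1, 0.6, -1.6, 1.8]
4 [0.1, -7.0, -0.1, 0.8, -1.7, 1.7]
5 [0.0, -6.9, -0.1, 1.0, -1.6, 1.6]
6 [0.1, -7.0, -0.1, 1.2, -1.6, 1.4]
pin [ 649.4 -244.8   59. ] TCP [ 640.3 -245.4   95.9]
t 16.15 pos [ 389.4 -286.3   72.2] open 0.21 F [ 0.6  0.  -1.1]
 turn [  9.8 -80.4 -12.2] shift cm [ 1.79 -2.55 25.34] rows>= 6.1 11.4
1 [0.0, -6.9, -0.1, 0.1, -1.6, 1.8]
2 [0.0, -7.0, -0.1, 0.4, -1.7, 1.8]
3 [0.0, -6.9, -0.1, 0.6, -1.6, 1.8]
4 [0.1, -7.0, -0.1, 0.8, -1.7, 1.7]
5 [0.0, -6.9, -0.1, 1.0, -1.6, 1.6]
6 [0.1, -7.0, -0.1, 1.2, -1.6, 1.4]
7 [0.8, -6.5, -2.2, 1.7, 1.2, 1.7]
8 [0.8, -6.5, -2.2, 1.8, 1.3, 1.4]
9 [0.8, -6.5, -2.3, 1.9, 1.4, 1.2]
10 [0.8, -6.5, -2.2, 2.0, 1.5, 1.0]
11 [0.8, -6.4, -2.3, 2.0, 1.6, 0.8]
12 [0.7, -6.5, -2.2, 2.0, 1.7, 0.5]
```

```bash
python3 -m crank '[[0,-6.9,-0.1,0.1,-1.6,1.8,-1],[0,-7,-0.1,0.4,-1.7,1.8,-1],[0,-6.9,-0.1,0.6,-1.6,1.8,-1],[0,-7,-0.1,0.8,-1.7,1.7,-1],[0,-6.9,-0.1,1,-1.6,1.6,-1],[0,-7,-0.1,1.2,-1.6,1.4,-1],[0.8,-6.5,-2.2,1.7,1.2,1.7,-1],[0.8,-6.5,-2.2,1.8,1.3,1.4,-1],[0.8,-6.5,-2.3,1.9,1.4,1.2,-1],[0.8,-6.5,-2.2,2,1.5,1,-1]]' 40
python3 -c "
from h import *
plan([([640.3,-245.4,96],4.1,-14)])
cv2.imwrite('pics/w13.png',cams.grab_frame('wrist'))
"
```

```text
clock: 16.98
eef_pos: [603.3, -251.6, 136.5]
tcp_rot: [-1.561, -0.174, -0.124]
contact_force: [-0.7, 0.4, -1.2]
opening: 0.211
1 [0.9, -5.5, -2.0, 1.4, 2.3, 0.5]
2 [0.9, -5.5, -1.9, 1.4, 2.4, 0.4]
```

View pics/w13.png

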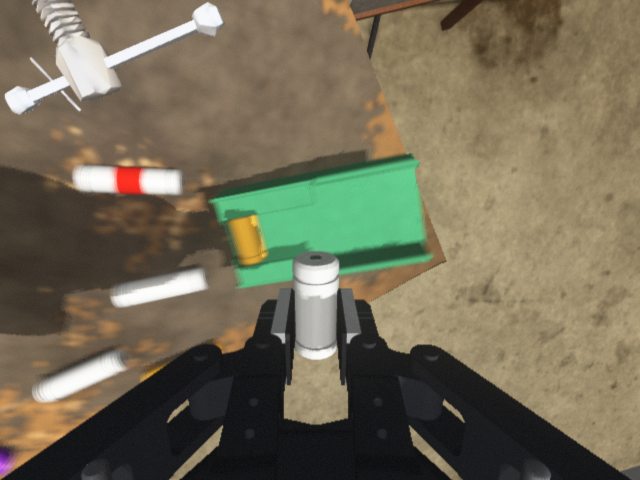

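Steel short is held; the brass short lies at the stop (247,240).

```bash
python3 -m crank '[[0.9,-5.5,-2,1.4,2.3,0.5,-1],[0.9,-5.5,-1.9,1.4,2.4,0.4,-1],[0,0,0,0,0,0,-1],[0,0,0,0,0,0,-1],[0,0,0,0,0.5,0,-1],[0,0,0,0,1,0,-1],[0,0,0,0,1,0,-1],[0,0,0,0,1,0,-1],[0,0,0,0,0,0,-1],[0,0,0,0,0,0,-1]]' 40
python3 -c "
from h import *
load(*NAR)
"
```

```text
clock: 17.87
eef_pos: [651.1, -242.0, 55.2]
tcp_rot: [-1.569, -0.243, 0.079]
contact_force: [-0.8, -0.4, -1.0]
opening: 0.208
pin [ 649.4 -244.8   59. ] TCP [ 654.7 -244.4   37.7]
t 17.87 pos [ 651.1 -242.    55.2] open 0.21 F [-0.8 -0.4 -1. ]
 turn [-0.2  0.4 -0.1] shift cm [-0.09  1.78 -0.27] rows>= 0.4 0.1
```

```bash
python3 -m crank '[[0,0.4,0,0,0.5,-0.2,-1],[0,0,0,-0.1,0.6,-0.1,-1],[0,0,0,0,0.5,0,-1],[0,0,0,0,0.1,0,-1],[0,0,0,0,0,0,-1],[0,0,0,0,0,0,-0.4],[0,0,0,0,0,0,-0.1],[0,0,0,0,0,0,-0.1],[0,0,0,0,0,0,-0.1],[0,0,0,0,-1,0,-0.1]]' 40
python3 -c "
from h import *
load(*NAR)
"
python3 -m crank '[[0,0,0,0,-3,0,-0.1],[0,0,0,0,-3,0,-0.1],[0,0,0,0,-3,0,-0.1],[0,0,0,0,0,0,-0.1],[0,0,0,0,0,0,0],[0,0,0,0,0,0,0],[0,0,0,0,0,0,0],[0,0,0,0,0,0,0],[0,0,0,0,0,0,0],[0,0,0,0,0,0,0]]' 40
python3 -c "
from h import *
import pickle
s=r.sense();pickle.dump(s,open('s14.pkl','wb'))
cv2.imwrite('pics/w14.png',cams.grab_frame('wrist'))
plan([([560,-330,150],-30,0),([483.7,-373.2,80],-79,0)])
"
```

```text
clock: 18.7
eef_pos: [652.3, -245.3, 46.6]
tcp_rot: [-1.567, -0.243, 0.07]
contact_force: [-0.8, 0.4, 0.4]
opening: 0.451
pin [ 649.4 -244.8   59. ] TCP [ 654.7 -244.4   37.7]
t 18.7 pos [ 652.3 -245.3   46.6] open 0.45 F [-0.8  0.4  0.4]
 turn [-0.2 -0.1 -0.1] shift cm [0.03 0.93 0.07] rows>= 0.2 0.0
clock: 19.53
eef_pos: [629.5, -247.4, 141.5]
tcp_rot: [-1.569, -0.245, 0.071]
contact_force: [0.8, -1.0, -0.2]
opening: 0.498
1 [-0.7, 5.6, 2.3, -1.2, -0.4, -1.3]
2 [-0.7, 5.7, 2.2, -1.1, -0.4, -1.4]
3 [-0.7, 5.6, 2.3, -0.9, -0.3, -1.5]
4 [-0.7, 5.7, 2.2, -0.8, -0.3, -1.6]
5 [-0.7, 5.6, 2.3, -0.6, -0.2, -1.7]
6 [-0.8, 5.7, 2.2, -0.5, -0.2, -1.7]
7 [0.0, 7.0, 0.0, -0.6, 1.0, -1.1]
8 [0.0, 7.0, 0.0, -0.5, 1.0, -1.1]
9 [0.0, 7.0, 0.0, -0.4, 1.0, -1.2]
10 [0.0, 7.0, 0.0, -0.2, 1.0, -1.2]
11 [0.0, 7.0, 0.0, 0.0, 1.0, -1.3]
12 [0.0, 7.0, 0.0, 0.1, 1.0, -1.3]
13 [0.0, 7.0, 0.0, 0.2, 1.0, -1.2]
```

View pics/w14.png

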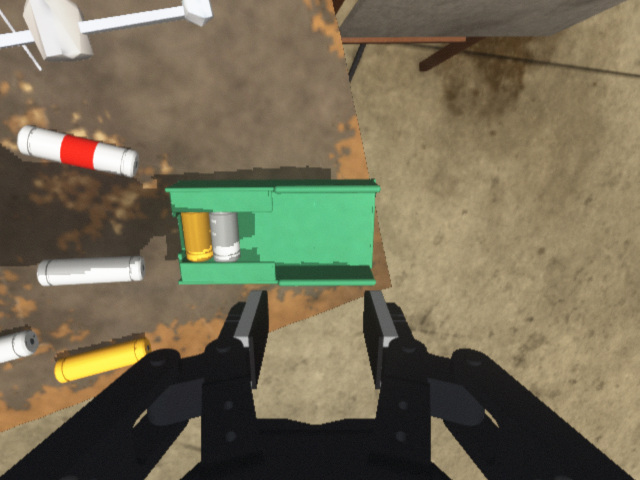

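```bash
python3 -m crank '[[-0.7,5.6,2.3,-1.2,-0.4,-1.3,0],[-0.7,5.7,2.2,-1.1,-0.4,-1.4,0],[-0.7,5.6,2.3,-0.9,-0.3,-1.5,0],[-0.7,5.7,2.2,-0.8,-0.3,-1.6,0],[-0.7,5.6,2.3,-0.6,-0.2,-1.7,0.1],[-0.8,5.7,2.2,-0.5,-0.2,-1.7,0.1],[0,7,0,-0.6,1,-1.1,0.1],[0,7,0,-0.5,1,-1.1,0.1],[0,7,0,-0.4,1,-1.2,0.1],[0,7,0,-0.2,1,-1.2,0.1]]' 40
python3 -c "
from h import *
plan([([483.7,-373.2,80],-79,0)])
"
```

```text
clock: 20.42
eef_pos: [511.9, -355.3, 105.4]
tcp_rot: [-1.583, 0.01, -1.045]
contact_force: [0.5, -0.1, -0.5]
opening: 0.551
1 [0.3, 6.4, -0.1, 0.1, 0.9, -1.1]
2 [0.3, 6.4, -0.2, 0.1, 0.8, -1.1]
3 [0.2, 6.4, -0.2, 0.3, 0.9, -1.1]
```

```bash
python3 -m crank '[[0.3,6.4,-0.1,0.1,0.9,-1.1,0.1],[0.3,6.4,-0.2,0.1,0.8,-1.1,0.1],[0.2,6.4,-0.2,0.3,0.9,-1.1,0.1],[0,0,0,0,0,0,0.1],[0,0,0,0,0,0,0.1],[0,0,0,0,0,0,0.1],[0,0,0,0,0,0,0.1],[0,0,0,0,0,0,0.1],[0,0,0,0,0,0,0.1],[0,0,0,0,0,0,0.1]]' 40
python3 -c "
from seg import *
s=r.sense()
im=cams.grab_frame('wrist');cv2.imwrite('pics/w15.png',im)
hsv=cv2.cvtColor(im,cv2.COLOR_BGR2HSV);print(hsv[225:235,310:325].reshape(-1,3).mean(0))
go([483.7,-373.2,-15],-79,0)
import pickle;pickle.dump(s,open('s15.pkl','wb'))
"
```

```text
clock: 21.25
eef_pos: [481.2, -372.3, 74.9]
tcp_rot: [-1.575, 0.004, -1.39]
contact_force: [-0.9, -0.9, -0.1]
opening: 0.548
[ 28.23333333 167.58666667 254.        ]
t 21.3 pos [ 481.2 -372.3   75. ] open 0.55 F [ 0.2  0.  -0.4]
 turn [ 0.2 -0.6 -0.2] shift cm [0.17 9.   0.26] rows>= 2.2 0.1
```

View pics/w15.png

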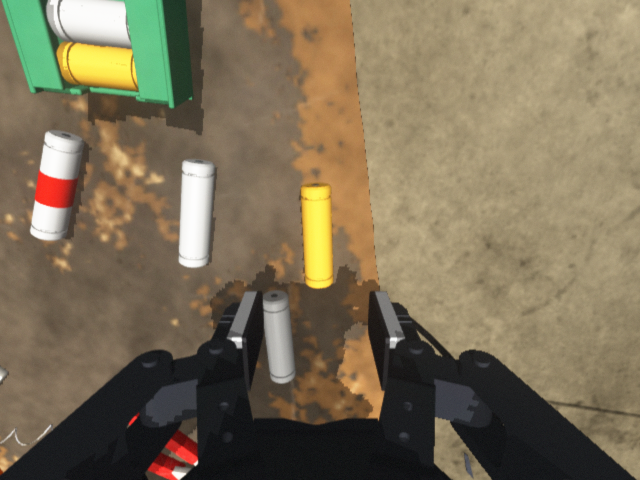

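```bash
python3 -c "
from h import *
import pickle;s=pickle.load(open('s15.pkl','rb'))
A=onplane('wrist',(316,190),10,s);B=onplane('wrist',(318.7,286),10,s);print(A,B,(A+B)/2,np.degrees(np.arctan2(*(A-B)[1::-1])))
"
python3 -m crank '[[0,0,0,0.1,1,0.2,0.1],[0,0,0,0,2,0,0.1],[0,0,0,0,2,0,0.1],[0,0,0,0,1.5,0,0.1],[0,0,0,0,1,0,0.1],[0,0,0,0,0.6,0,0.1],[0,0,0,0,0,0,0.1],[0,0,0,0,0,0,0.1],[0,0,0,0,0,0,0.1],[0,0,0,0,0,0,0.1]]' 40
python3 -c "
from h import *
go([484.5,-373.5,-15],-79,0)
"
```

```text
[ 516.06418966 -365.46554534   10.        ] [ 447.96151506 -379.88984652   10.        ] [ 482.01285236 -372.67769593   10.        ] 11.958644207869087
clock: 22.13
eef_pos: [486.4, -373.7, -9.8]
tcp_rot: [-1.571, 0.0, -1.387]
contact_force: [-0.9, 0.1, -0.0]
opening: 0.552
t 22.13 pos [ 486.4 -373.7   -9.8] open 0.55 F [-0.9  0.1 -0. ]
 turn [ 0.  -0.5 -0. ] shift cm [-0.05  0.52 -0.18] rows>= 0.1 0.1
```

```bash
python3 -m crank '[[0,0,0,-0.1,0.3,-0.3,0.1],[0,0,0,0,0.2,0,0.1],[0,0,0,0,0,0,0.1],[0,0,0,0,0,0,-1],[0,0,0,0,0,0,-1],[0,0,0,0,0,0,-1],[0,0,0,0,0,0,-1],[0,0,0,0,0,0,-1],[0,0,0,0,-2,0,-1],[0,0,0,0,-4,0,-1]]' 50
python3 -c "
from h import *
plan([([460,-300,230],-60,0),([400,180,250],0,0)])
"
```

```text
clock: 22.97
eef_pos: [479.4, -370.6, 41.1]
tcp_rot: [-1.577, 0.007, -1.387]
contact_force: [0.6, -0.7, -0.8]
opening: 0.205
1 [0.0, -3.2, -0.1, -1.2, -3.1, -0.1]
2 [0.1, -3.3, -0.1, -1.2, -3.1, -0.1]
3 [0.0, -3.2, -0.1, -1.3, -3.2, 0.0]
4 [0.1, -3.3, -0.1, -1.2, -3.2, 0.1]
5 [0.1, -3.2, 0.0, -1.2, -3.1, 0.2]
6 [0.0, -3.3, 0.0, -1.2, -3.2, 0.3]
7 [0.0, -4.6, 0.0, -3.4, -0.1, 1.4]
8 [0.0, -4.6, 0.0, -3.3, -0.2, 1.7]
9 [0.0, -4.6, 0.0, -3.2, -0.1, 2.0]
10 [0.0, -4.6, 0.0, -3.0, -0.2, 2.2]
11 [0.0, -4.6, 0.0, -2.8, -0.1, 2.5]
12 [0.0, -4.6, 0.0, -2.6, -0.2, 2.7]
13 [0.0, -4.6, 0.0, -2.4, -0.1, 2.9]
14 [0.0, -4.6, 0.0, -2.1, -0.2, 3.0]
15 [0.0, -4.6, 0.0, -1.9, -0.1, 3.2]
16 [0.0, -4.6, 0.0, -1.6, -0.2, 3.4]
17 [0.0, -4.7, 0.0, -1.3, -0.1, 3.5]
18 [0.0, -4.6, 0.0, -1.1, -0.2, 3.5]
19 [0.0, -4.7, 0.0, -0.7, -0.1, 3.6]
```

```bash
python3 -m crank '[[0,-3.2,0,-1.2,-3.1,-0.1,-1],[0,-3.3,0,-1.2,-3.1,-0.1,-1],[0,-3.2,0,-1.3,-3.2,0,-1],[0,-3.3,0,-1.2,-3.2,0.1,-1],[0,-3.2,0,-1.2,-3.1,0.2,-1],[0,-3.3,0,-1.2,-3.2,0.3,-1],[0,-4.6,0,-3.4,-0.1,1.4,-1],[0,-4.6,0,-3.3,-0.2,1.7,-1],[0,-4.6,0,-3.2,-0.1,2,-1],[0,-4.6,0,-3,-0.2,2.2,-1]]' 50
python3 -m crank '[[0,-4.6,0,-2.8,-0.1,2.5,-1],[0,-4.6,0,-2.6,-0.2,2.7,-1],[0,-4.6,0,-2.4,-0.1,2.9,-1],[0,-4.6,0,-2.1,-0.2,3,-1],[0,-4.6,0,-1.9,-0.1,3.2,-1],[0,-4.6,0,-1.6,-0.2,3.4,-1],[0,-4.7,0,-1.3,-0.1,3.5,-1],[0,-4.6,0,-1.1,-0.2,3.5,-1],[0,-4.7,0,-0.7,-0.1,3.6,-1],[0,0,0,0,0,0,-1]]' 50
python3 -c "
from h import *
plan([([390,290,250],0,0)])
cv2.imwrite('pics/w16.png',cams.grab_frame('wrist'))
"
```

```text
clock: 23.8
eef_pos: [439.8, -152.7, 252.4]
tcp_rot: [-1.57, -0.003, -0.705]
contact_force: [0.7, 0.1, -1.1]
opening: 0.211
clock: 24.63
eef_pos: [378.2, 197.5, 266.4]
tcp_rot: [-1.57, -0.008, 0.065]
contact_force: [-0.5, 0.5, -1.6]
opening: 0.209
1 [0.0, 1.2, 0.2, 0.6, 0.6, 3.1]
2 [0.0, 1.3, 0.1, 0.5, 0.5, 3.0]
3 [-0.1, 1.2, 0.2, 0.5, 0.6, 3.1]
```

View pics/w16.png

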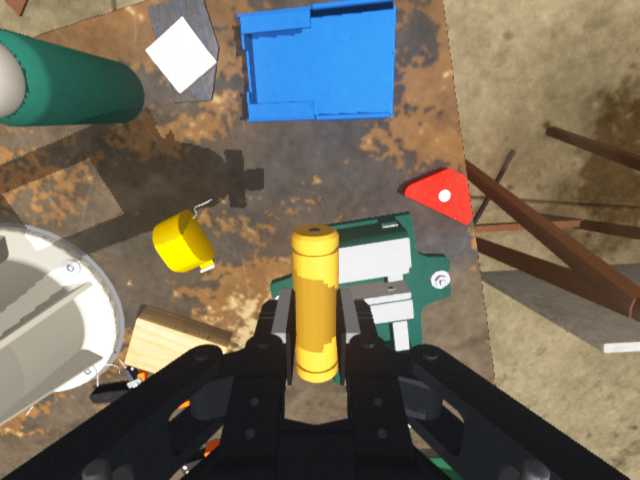

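```bash
python3 -m crank '[[0,1.2,0,0.6,0.6,3.1,-1],[0,1.3,0,0.5,0.5,3,-1],[0,1.2,0,0.5,0.6,3.1,-1],[0,0,0,0,0,0,-1],[0,0,0,0,0,0,-1],[0,0,0,0,0,0,-1],[0,0,0,0,0,0,-1],[0,0,0,0,0,0,-1],[0,0,0,0,0,0,-1],[0,0,0,0,0,0,-1]]' 50
python3 -c "
from h import *
import pickle
s=r.sense();pickle.dump(s,open('s17.pkl','wb'));print(s['eef_pos'],s['qvel'].round(3))
im=cams.grab_frame('wrist')
cv2.imwrite('pics/w17.png',im)
"
```

```text
clock: 25.52
eef_pos: [391.8, 283.1, 247.6]
tcp_rot: [-1.576, -0.008, -0.015]
contact_force: [0.1, -0.7, -1.5]
opening: 0.209
[391.82364242 283.09640137 247.56524019] [-0.013 -0.011  0.006 -0.002  0.004 -0.002]
```

View pics/w17.png

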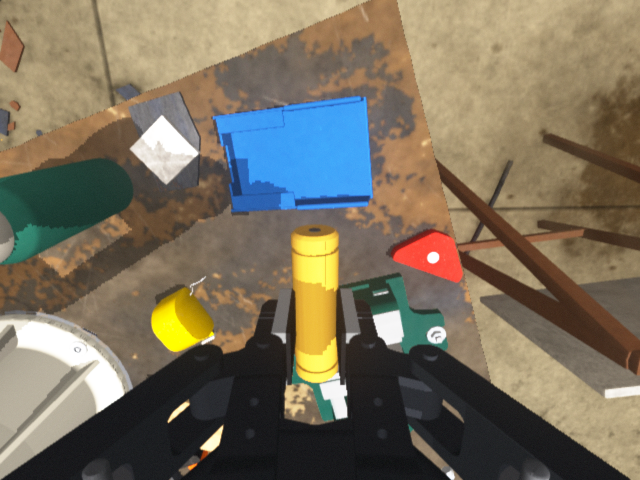

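```bash
python3 -c "
from h import *
im=cv2.imread('pics/w17.png');crop(im,205,85,385,220,4.4,'pics/w17c.png')
"
```

```text
(no output)
```

View pics/w17c.png

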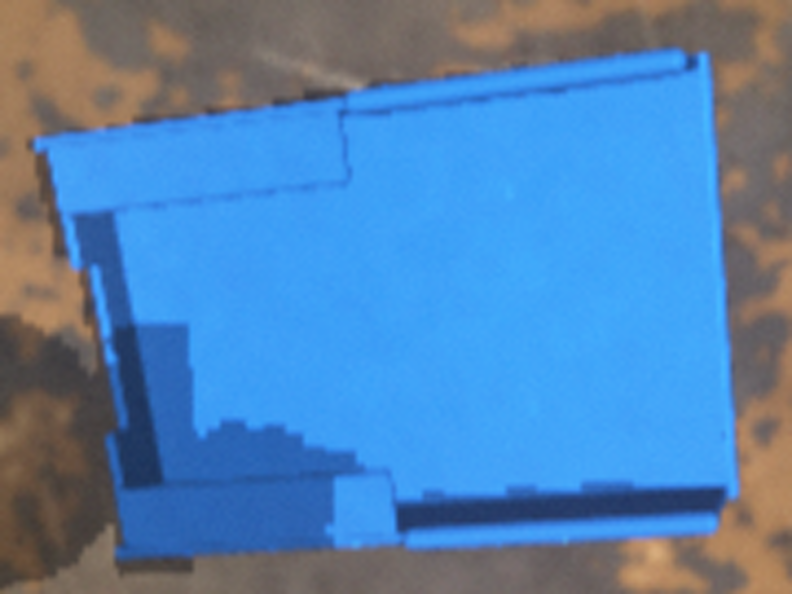

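```bash
python3 -c "
from h import *
import pickle
s=pickle.load(open('s17.pkl','rb'))
q=lambda a,b,z:onplane('wrist',(205+a/4.4,85+b/4.4),z,s)
c=q(347,183,66);d=q(387,470,66);m=(c+d)/2;w=c-d;print('lip',c,d,np.linalg.norm(w),m,np.degrees(np.arctan2(-w[0],w[1])))
c=q(342,100,68);d=q(402,541,68);m=(c+d)/2;w=c-d;print('wall',c,d,np.linalg.norm(w),m,np.degrees(np.arctan2(-w[0],w[1])))
c=q(40,145,50);d=q(118,555,50);w=c-d;e=(c+d)/2;print('end',c,d,np.linalg.norm(w),e,np.degrees(np.arctan2(-w[0],w[1])))
v=m-e;print(v,np.degrees(np.arctan2(v[1],v[0])))
"
```

```text
lip [364.85021809 355.01691697  66.        ] [371.05740648 293.36874171  66.        ] 61.95987977290787 [367.95381228 324.19282934  66.        ] 5.74958003693618
wall [364.70720805 371.50534577  68.        ] [373.97526083 277.44759372  68.        ] 94.51326638578695 [369.34123444 324.47646974  68.        ] 5.627517438347366
end [296.74696717 363.53054973  50.        ] [305.26819764 270.54371823  50.        ] 93.37645421656299 [301.0075824  317.03713398  50.        ] 5.23591032843635
[68.33365204  7.43933576 18.        ] 6.2131970520630695
```

```bash
echo "WID=((368.6,324.4),5.8)" >> h.py
python3 -c "
from h import *
load(*WID,back=80)
plan([([385.4,326.3,140],5.8,-14),([390,326.6,118],5.8,-14)])
load(*WID)
"
```

```text
pin [399.4 327.5  59. ] TCP [385.5 326.1 115.3]
t 25.57 pos [391.8 283.1 247.6] open 0.2 F [ 0.1 -0.2 -1.2]
 turn [  1.2  -6.6 -13.5] shift cm [-0.81 13.2   4.36] rows>= 3.3 2.1
1 [0.4, -2.2, -4.5, -0.3, 3.6, 1.5]
2 [0.4, -2.2, -4.5, -0.5, 3.5, 1.4]
3 [0.3, -2.2, -4.5, -0.7, 3.6, 1.4]
4 [0.0, 0.0, 0.0, 0.0, 2.2, 0.0]
pin [399.4 327.5  59. ] TCP [404.7 328.1  37.7]
t 25.57 pos [391.8 283.1 247.6] open 0.2 F [ 0.1 -0.2 -1.2]
 turn [  1.2  -6.6 -13.5] shift cm [ 1.05 20.97  4.63] rows>= 5.2 2.1
```

```bash
python3 -m crank '[[0.4,-2.2,-4.5,-0.3,3,1.5,-1],[0.4,-2.2,-4.5,-0.5,3,1.4,-1],[0.3,-2.2,-4.5,-0.7,3,1.4,-1],[0,0,0,0,0,0,-1],[0,0,0,0,0,0,-1],[0,0,0,0,1,0,-1],[0,0,0,0,1,0,-1],[0,0,0,0,1,0,-1],[0,0,0,0,0,0,-1],[0,0,0,0,0,0,-1]]' 50
python3 -c "
from h import *
load(*WID)
cv2.imwrite('pics/w18.png',cams.grab_frame('wrist'))
"
```

```text
clock: 26.4
eef_pos: [398.9, 328.9, 129.0]
tcp_rot: [-1.563, -0.26, 0.097]
contact_force: [0.3, -0.2, -1.8]
opening: 0.207
pin [399.4 327.5  59. ] TCP [404.7 328.1  37.7]
t 26.4 pos [398.9 328.9 129. ] open 0.21 F [ 0.3 -0.2 -1.8]
 turn [-0.4 -0.2  0.9] shift cm [-1.79  8.97 -0.21] rows>= 2.2 0.1
```

View pics/w18.png

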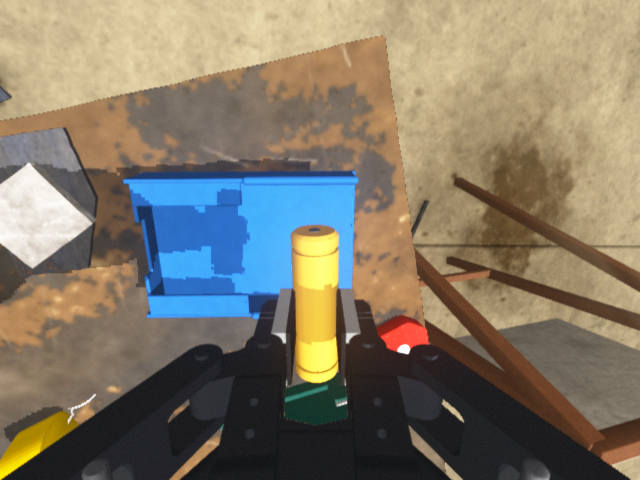

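```bash
python3 -m crank '[[-0.4,0,0.9,-0.9,0.5,-0.2,-1],[0,0,0,-0.8,0.5,0,-1],[0,0,0,0,1.5,0,-1],[0,0,0,0,1.5,0,-1],[0,0,0,0,1.5,0,-1],[0,0,0,0,1,0,-1],[0,0,0,0,0.5,0,-1],[0,0,0,0,0,0,-1],[0,0,0,0,0,0,-1],[0,0,0,0,0,0,-1]]' 50
python3 -c "
from h import *
load(*WID)
cv2.imwrite('pics/w19.png',cams.grab_frame('wrist'))
crop(cams.grab_frame('side'),255,125,345,205,7,'pics/s19.png')
"
```

```text
clock: 27.28
eef_pos: [397.2, 326.6, 53.7]
tcp_rot: [-1.569, -0.242, 0.094]
contact_force: [0.6, 0.1, -1.2]
opening: 0.205
pin [399.4 327.5  59. ] TCP [404.7 328.1  37.7]
t 27.28 pos [397.2 326.6  53.7] open 0.21 F [ 0.6  0.1 -1.2]
 turn [-0.  -0.4 -0.1] shift cm [0.35 1.74 0.08] rows>= 0.4 0.1
```

View pics/w19.png

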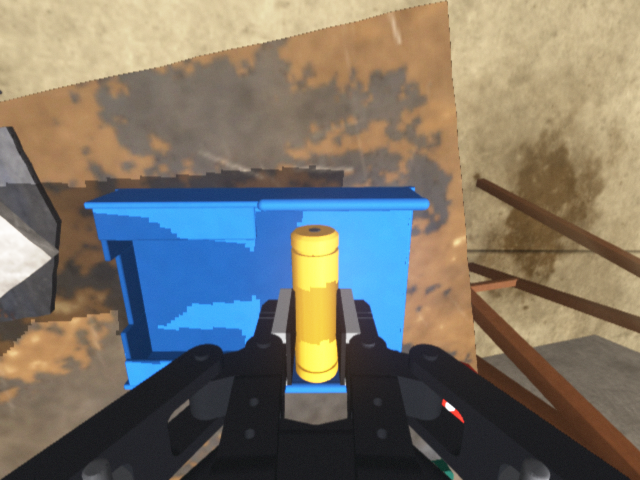

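View pics/s19.png

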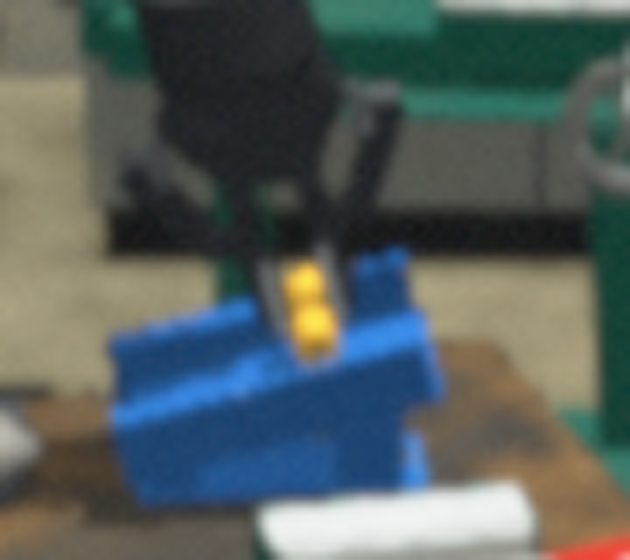

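```bash
python3 -m crank '[[0,-0.4,0,0.3,0.4,0.1,-1],[0,0,0,0,0.6,0,-1],[0,0,0,0,0.5,0,-1],[0,0,0,0,0.1,0,-1],[0,0,0,0,0,0,-1],[0,0,0,0,0,0,-0.4],[0,0,0,0,0,0,-0.1],[0,0,0,0,0,0,-0.1],[0,0,0,0,0,0,-0.1],[0,0,0,0,-1,0,-0.1]]' 40
python3 -m crank '[[0,0,0,0,-3,0,-0.1],[0,0,0,0,-4,0,-0.1],[0,0,0,0,-4,0,-0.1],[0,0,0,0,-4,0,-0.1],[0,0,0,0,-3,0,0],[0,0,0,0,0,0,0],[0,0,0,0,0,0,0],[0,0,0,0,0,0,0],[0,0,0,0,0,0,0],[0,0,0,0,0,0,0]]' 40
python3 -c "
from h import *
cv2.imwrite('pics/w20.png',cams.grab_frame('wrist'))
plan([([440,150,250],-10,0),([470,-230,200],-85,0),([487,-290.5,110],-89,0)])
"
```

```text
clock: 28.22
eef_pos: [403.1, 329.0, 48.4]
tcp_rot: [-1.569, -0.245, 0.102]
contact_force: [-0.4, -0.4, 0.1]
opening: 0.448
clock: 29.05
eef_pos: [354.8, 324.0, 236.4]
tcp_rot: [-1.563, -0.244, 0.103]
contact_force: [0.1, 0.1, -0.6]
opening: 0.499
1 [-0.5, 3.2, 2.8, 1.4, 0.0, -3.6]
2 [-0.5, 3.2, 2.7, 1.6, 0.0, -3.6]
3 [-0.4, 3.2, 2.8, 1.7, -0.1, -3.5]
4 [-0.5, 3.1, 2.7, 1.9, -0.1, -3.3]
5 [-0.4, 3.2, 2.8, 2.2, -0.2, -3.2]
6 [0.0, 6.8, 0.0, 0.9, 0.5, -3.4]
7 [0.0, 6.8, 0.0, 1.3, 0.4, -3.2]
8 [0.0, 6.8, 0.0, 1.6, 0.5, -3.1]
9 [0.0, 6.8, 0.0, 2.0, 0.4, -2.8]
10 [0.0, 6.8, 0.0, 2.3, 0.5, -2.6]
11 [0.0, 6.8, 0.0, 2.6, 0.4, -2.3]
12 [0.0, 6.8, 0.0, 2.8, 0.5, -2.0]
13 [0.0, 6.8, 0.0, 3.1, 0.4, -1.6]
14 [0.0, 6.9, 0.0, 3.2, 0.5, -1.3]
15 [0.0, 6.8, 0.0, 3.4, 0.4, -0.8]
16 [0.0, 6.9, 0.0, 3.4, 0.5, -0.5]
17 [0.0, 1.3, 0.0, 2.1, 3.0, 0.4]
18 [0.0, 1.3, 0.0, 2.0, 3.0, 0.4]
19 [0.0, 1.4, 0.0, 2.1, 3.0, 0.5]
```

View pics/w20.png

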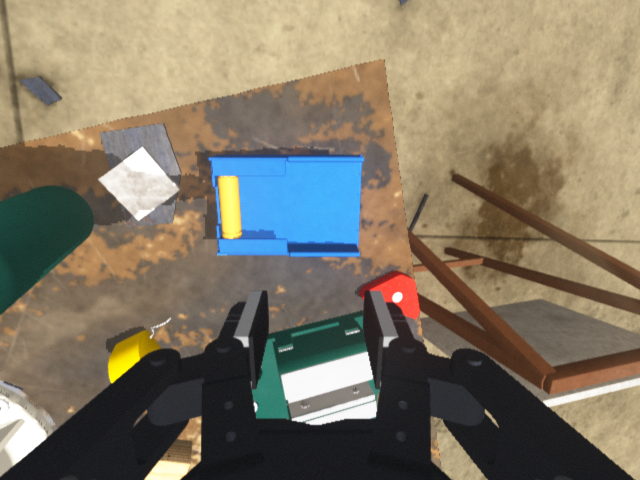

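```bash
python3 -m crank '[[-0.5,3.2,2.8,1.4,0,-3.6,0.1],[-0.5,3.2,2.7,1.6,0,-3.6,0.1],[-0.4,3.2,2.8,1.7,-0.1,-3.5,0.1],[-0.5,3.1,2.7,1.9,-0.1,-3.3,0.1],[-0.4,3.2,2.8,2.2,-0.2,-3.2,0.1],[0,6.8,0,0.9,0.5,-3.4,0.1],[0,6.8,0,1.3,0.4,-3.2,0.1],[0,6.8,0,1.6,0.5,-3.1,0.1],[0,6.8,0,2,0.4,-2.8,0.1],[0,6.8,0,2.3,0.5,-2.6,0.1]]' 40
python3 -m crank '[[0,6.8,0,2.6,0.4,-2.3,0.1],[0,6.8,0,2.8,0.5,-2,0.1],[0,6.8,0,3.1,0.4,-1.6,0.1],[0,6.9,0,3.2,0.5,-1.3,0.1],[0,6.8,0,3.4,0.4,-0.8,0.1],[0,6.9,0,3.4,0.5,-0.5,0.1],[0,1.3,0,2.1,2.5,0.4,0.1],[0,1.3,0,2,2.5,0.4,0.1],[0,1.4,0,2.1,2.5,0.5,0.1],[0,0,0,0,0,0,0.1]]' 40
python3 -c "
from h import *
plan([([485,-290.5,80],-89,0)])
"
```

```text
clock: 29.93
eef_pos: [453.9, -30.5, 215.2]
tcp_rot: [-1.589, 0.021, -0.785]
contact_force: [0.8, 0.8, 1.2]
opening: 0.551
clock: 30.77
eef_pos: [464.6, -320.7, 93.3]
tcp_rot: [-1.616, 0.006, -1.624]
contact_force: [-1.0, 1.1, -0.5]
opening: 0.551
1 [2.6, -4.0, -0.4, -3.1, 1.3, 1.9]
```

```bash
python3 -m crank '[[2.6,-4,-0.4,-2,0,1.2,0.1],[0,0,0,-1,0.5,0.6,0.1],[0,0,0,0,0.5,0,0.1],[0,0,0,0,0,0,0.1],[0,0,0,0,0,0,0.1],[0,0,0,0,0,0,0.1],[0,0,0,0,0,0,0.1],[0,0,0,0,0,0,0.1],[0,0,0,0,0,0,0.1],[0,0,0,0,0,0,0.1]]' 40
python3 -c "
from seg import *
s=r.sense()
im=cams.grab_frame('wrist');cv2.imwrite('pics/w21.png',im)
go([485,-290.5,-15],-89,0)
import pickle;pickle.dump(s,open('s21.pkl','wb'))
"
```

```text
clock: 31.6
eef_pos: [480.9, -290.5, 77.7]
tcp_rot: [-1.581, 0.005, -1.559]
contact_force: [-0.3, 0.3, -0.2]
opening: 0.551
t 31.65 pos [ 480.9 -290.5   77.7] open 0.55 F [-0.2 -0.2 -0.6]
 turn [ 0.6 -0.3 -0.3] shift cm [0.05 9.27 0.51] rows>= 2.2 0.1
```

View pics/w21.png

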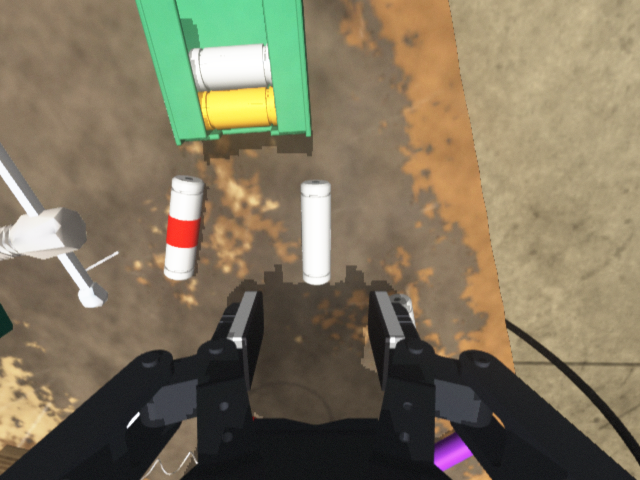

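```bash
python3 -c "
from h import *
import pickle;s=pickle.load(open('s21.pkl','rb'))
A=onplane('wrist',(315.5,186),10,s);B=onplane('wrist',(317,282),10,s);print(A,B,(A+B)/2,np.degrees(np.arctan2(*(A-B)[1::-1])))
"
python3 -m crank '[[0.6,0,-0.3,0,1,0.1,0.1],[0,0,0,0,2,0,0.1],[0,0,0,0,2,0,0.1],[0,0,0,0,1.5,0,0.1],[0,0,0,0,1,0,0.1],[0,0,0,0,0.8,0,0.1],[0,0,0,0,0.3,0,0.1],[0,0,0,0,0,0,0.1],[0,0,0,0,0,0,0.1],[0,0,0,0,0,0,0.1]]' 40
python3 -c "
from h import *
go([484.5,-290.5,-15],-89,0)
"
```

```text
[ 518.01761823 -289.22622801   10.        ] [ 448.00290296 -291.09352369   10.        ] [ 483.01026059 -290.15987585   10.        ] 1.527718930460616
clock: 32.48
eef_pos: [484.8, -293.1, -8.3]
tcp_rot: [-1.564, -0.005, -1.56]
contact_force: [-0.9, -0.7, 0.3]
opening: 0.552
t 32.48 pos [ 484.8 -293.1   -8.3] open 0.55 F [-0.9 -0.7  0.3]
 turn [-0.4 -0.4  0.3] shift cm [-0.27  0.66 -0.03] rows>= 0.2 0.1
```

```bash
python3 -m crank '[[-0.4,0,0.2,-0.3,0.3,-0.1,0.1],[0,0,0,0,0.3,0,0.1],[0,0,0,0,0.1,0,0.1],[0,0,0,0,0,0,-1],[0,0,0,0,0,0,-1],[0,0,0,0,0,0,-1],[0,0,0,0,0,0,-1],[0,0,0,0,0,0,-1],[0,0,0,0,-2,0,-1],[0,0,0,0,-4,0,-1]]' 50
python3 -c "
from h import *
plan([([460,-260,220],-70,0),([420,180,250],0,0),([385,325,180],5.8,-14)])
"
```

```text
clock: 33.32
eef_pos: [480.3, -287.7, 40.9]
tcp_rot: [-1.579, 0.004, -1.56]
contact_force: [-0.4, -0.1, -1.2]
opening: 0.208
1 [0.1, -3.9, -0.1, -0.6, -3.6, -0.4]
2 [0.1, -3.9, 0.0, -0.6, -3.6, -0.4]
3 [0.1, -3.9, -0.1, -0.6, -3.6, -0.3]
4 [0.1, -3.8, 0.0, -0.6, -3.5, -0.3]
5 [0.1, -3.9, -0.1, -0.7, -3.6, -0.3]
6 [0.0, -5.8, 0.0, -3.6, -0.3, 0.9]
7 [0.0, -5.8, 0.0, -3.4, -0.2, 1.3]
8 [0.0, -5.8, 0.0, -3.3, -0.3, 1.6]
9 [0.0, -5.8, 0.0, -3.1, -0.2, 2.0]
10 [0.0, -5.8, 0.0, -2.9, -0.3, 2.3]
11 [0.0, -5.9, 0.0, -2.7, -0.2, 2.5]
12 [0.0, -5.8, 0.0, -2.4, -0.3, 2.8]
13 [0.0, -5.9, 0.0, -2.1, -0.2, 3.0]
14 [0.0, -5.8, 0.0, -1.7, -0.3, 3.2]
15 [0.0, -5.9, 0.0, -1.4, -0.2, 3.4]
16 [0.0, -5.8, 0.0, -1.0, -0.3, 3.6]
17 [0.0, -5.9, 0.1, -0.7, -0.2, 3.6]
18 [0.1, -1.2, -2.8, -0.7, 1.4, 2.9]
19 [0.1, -1.1, -2.8, -0.7, 1.4, 2.9]
20 [0.2, -1.1, -2.8, -0.7, 1.3, 2.9]
21 [0.2, -1.2, -2.8, -0.7, 1.3, 3.0]
22 [0.1, -1.2, -2.8, -0.8, 1.3, 2.9]
```

```bash
python3 -m crank '[[0,-3.9,0,-0.6,-3.6,-0.4,-1],[0,-3.9,0,-0.6,-3.6,-0.4,-1],[0,-3.9,0,-0.6,-3.6,-0.3,-1],[0,-3.8,0,-0.6,-3.5,-0.3,-1],[0,-3.9,0,-0.7,-3.6,-0.3,-1],[0,-5.8,0,-3.6,-0.3,0.9,-1],[0,-5.8,0,-3.4,-0.2,1.3,-1],[0,-5.8,0,-3.3,-0.3,1.6,-1],[0,-5.8,0,-3.1,-0.2,2,-1],[0,-5.8,0,-2.9,-0.3,2.3,-1]]' 50
python3 -m crank '[[0,-5.9,0,-2.7,-0.2,2.5,-1],[0,-5.8,0,-2.4,-0.3,2.8,-1],[0,-5.9,0,-2.1,-0.2,3,-1],[0,-5.8,0,-1.7,-0.3,3.2,-1],[0,-5.9,0,-1.4,-0.2,3.4,-1],[0,-5.8,0,-1,-0.3,3.6,-1],[0,-5.9,0,-0.7,-0.2,3.6,-1],[0.1,-1.2,-2.8,-0.7,0.9,2.9,-1],[0.1,-1.1,-2.8,-0.7,0.9,2.9,-1],[0,0,0,0,0,0,-1]]' 50
python3 -c "
from h import *
plan([([388,326,130],5.8,-14)])
"
```

```text
clock: 34.15
eef_pos: [440.4, -76.5, 249.0]
tcp_rot: [-1.571, -0.003, -0.689]
contact_force: [1.0, 0.5, -1.9]
opening: 0.206
clock: 34.98
eef_pos: [381.5, 256.1, 248.6]
tcp_rot: [-1.567, -0.109, 0.115]
contact_force: [-0.9, -0.5, -0.8]
opening: 0.21
1 [-0.1, 0.2, -1.9, 0.0, 3.0, 1.7]
2 [-0.1, 0.2, -1.9, -0.1, 3.0, 1.7]
3 [-0.1, 0.2, -2.0, -0.1, 3.0, 1.7]
4 [-0.1, 0.2, -1.9, -0.3, 2.9, 1.8]
```

```bash
python3 -m crank '[[-0.1,0.2,-1.9,0,2,1.7,-1],[-0.1,0.2,-1.9,-0.1,2.5,1.7,-1],[-0.1,0.2,-2,-0.1,3,1.7,-1],[-0.1,0.2,-1.9,-0.3,2.9,1.6,-1],[0,0,0,0,0,0,-1],[0,0,0,0,0,0,-1],[0,0,0,0,0,0,-1],[0,0,0,0,0,0,-1],[0,0,0,0,0,0,-1],[0,0,0,0,0,0,-1]]' 50
python3 -c "
from h import *
load(*WID)
cv2.imwrite('pics/w22.png',cams.grab_frame('wrist'))
"
```

```text
clock: 35.82
eef_pos: [386.5, 327.8, 145.8]
tcp_rot: [-1.568, -0.252, 0.104]
contact_force: [-0.2, 0.2, -1.4]
opening: 0.207
pin [399.4 327.5  59. ] TCP [404.7 328.1  37.7]
t 35.82 pos [386.5 327.8 145.8] open 0.21 F [-0.2  0.2 -1.4]
 turn [-0.2  0.2  0.4] shift cm [-0.94 10.92 -0.19] rows>= 2.6 0.1
```

View pics/w22.png

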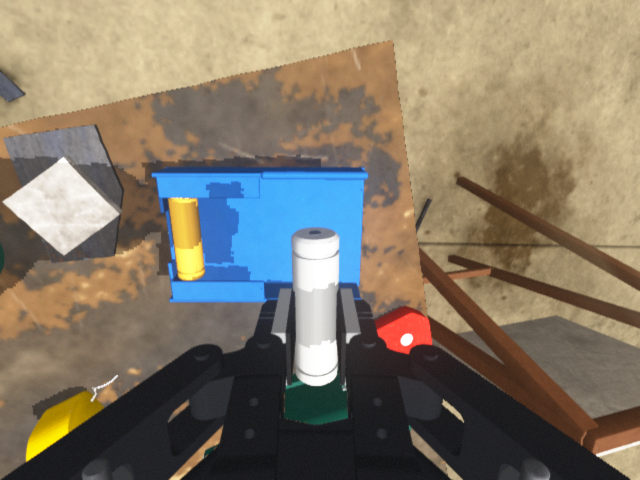

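```bash
python3 -m crank '[[0,0,0.3,-0.5,1,-0.1,-1],[0,0,0,-0.4,1.5,-0.1,-1],[0,0,0,0,2,0,-1],[0,0,0,0,2,0,-1],[0,0,0,0,1.3,0,-1],[0,0,0,0,1,0,-1],[0,0,0,0,0.5,0,-1],[0,0,0,0,0,0,-1],[0,0,0,0,0,0,-1],[0,0,0,0,0,0,-1]]' 50
python3 -c "
from h import *
load(*WID)
"
```

```text
clock: 36.7
eef_pos: [403.6, 327.3, 50.8]
tcp_rot: [-1.562, -0.251, 0.099]
contact_force: [0.7, -0.5, -1.4]
opening: 0.204
pin [399.4 327.5  59. ] TCP [404.7 328.1  37.7]
t 36.7 pos [403.6 327.3  50.8] open 0.2 F [ 0.7 -0.5 -1.4]
 turn [-0.5 -0.1  0.4] shift cm [-0.2   1.3   0.05] rows>= 0.3 0.1
```

```bash
python3 -m crank '[[-0.4,0,0.4,-0.1,0.4,0.1,-1],[0,0,0,0,0.4,0,-1],[0,0,0,0,0.3,0,-1],[0,0,0,0,0.1,0,-1],[0,0,0,0,0,0,-1],[0,0,0,0,0,0,-0.4],[0,0,0,0,0,0,-0.1],[0,0,0,0,0,0,-0.1],[0,0,0,0,0,0,-0.1],[0,0,0,0,-1,0,-0.1]]' 40
python3 -m crank '[[0,0,0,0,-3,0,-0.1],[0,0,0,0,-4,0,-0.1],[0,0,0,0,-4,0,-0.1],[0,0,0,0,-4,0,-0.1],[0,0,0,0,-3,0,0],[0,0,0,0,0,0,0],[0,0,0,0,0,0,0],[0,0,0,0,0,0,0],[0,0,0,0,0,0,0],[0,0,0,0,0,0,0]]' 40
python3 -c "
from h import *
cv2.imwrite('pics/w23.png',cams.grab_frame('wrist'))
plan([([440,150,250],-10,0),([400,-240,200],-70,0),([400,-360.2,110],-76,0)])
"
```

```text
clock: 37.53
eef_pos: [403.9, 329.6, 49.4]
tcp_rot: [-1.567, -0.246, 0.099]
contact_force: [0.4, -0.5, -0.6]
opening: 0.452
clock: 38.37
eef_pos: [355.5, 324.0, 236.9]
tcp_rot: [-1.562, -0.244, 0.1]
contact_force: [0.6, -0.5, 0.3]
opening: 0.501
1 [-0.5, 3.1, 2.8, 1.4, 0.0, -3.6]
2 [-0.5, 3.2, 2.8, 1.5, 0.0, -3.6]
3 [-0.5, 3.1, 2.7, 1.8, -0.1, -3.4]
4 [-0.4, 3.1, 2.8, 1.9, -0.1, -3.4]
5 [-0.5, 3.2, 2.7, 2.1, -0.2, -3.2]
6 [0.0, 5.5, 0.0, 0.3, 0.5, -3.6]
7 [0.0, 5.4, 0.0, 0.6, 0.5, -3.5]
8 [0.0, 5.5, 0.0, 0.9, 0.5, -3.4]
9 [0.0, 5.4, 0.0, 1.3, 0.4, -3.3]
10 [0.0, 5.5, 0.0, 1.6, 0.5, -3.2]
11 [0.0, 5.4, 0.0, 1.8, 0.4, -3.1]
12 [0.0, 5.5, 0.0, 2.1, 0.5, -2.9]
13 [0.0, 5.4, 0.0, 2.4, 0.4, -2.6]
14 [0.0, 5.5, 0.0, 2.6, 0.5, -2.4]
15 [0.0, 5.4, 0.0, 2.9, 0.4, -2.1]
16 [0.0, 5.5, 0.0, 3.1, 0.5, -1.9]
17 [0.0, 1.5, 0.0, 2.8, 2.2, -1.0]
18 [0.0, 1.5, 0.0, 2.9, 2.3, -1.0]
19 [0.0, 1.5, 0.0, 2.8, 2.2, -0.9]
20 [0.0, 1.5, 0.0, 2.9, 2.3, -0.8]
```

View pics/w23.png

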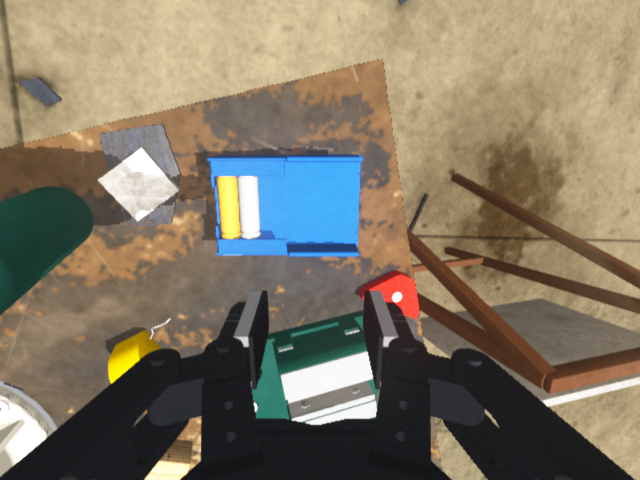

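The two long pins lie properly (brass at 229,207; steel behind at 250,207). Now the last steel pin.

```bash
python3 -m crank '[[-0.5,3.1,2.8,1.4,0,-3.6,0.1],[-0.5,3.2,2.8,1.5,0,-3.6,0.1],[-0.5,3.1,2.7,1.8,-0.1,-3.4,0.1],[-0.4,3.1,2.8,1.9,-0.1,-3.4,0.1],[-0.5,3.2,2.7,2.1,-0.2,-3.2,0.1],[0,5.5,0,0.3,0.5,-3.6,0.1],[0,5.4,0,0.6,0.5,-3.5,0.1],[0,5.5,0,0.9,0.5,-3.4,0.1],[0,5.4,0,1.3,0.4,-3.3,0.1],[0,5.5,0,1.6,0.5,-3.2,0.1]]' 40
python3 -m crank '[[0,5.4,0,1.8,0.4,-3.1,0.1],[0,5.5,0,2.1,0.5,-2.9,0.1],[0,5.4,0,2.4,0.4,-2.6,0.1],[0,5.5,0,2.6,0.5,-2.4,0.1],[0,5.4,0,2.9,0.4,-2.1,0.1],[0,5.5,0,3.1,0.5,-1.9,0.1],[0,1.5,0,2,1,-1,0.1],[0,0,0,2,1,0,0.1],[0,0,0,1,0,0,0.1],[0,0,0,0,0,0,0.1]]' 40
python3 -c "
from h import *
plan([([400,-360.2,90],-76,0)])
"
```

```text
clock: 39.25
eef_pos: [422.4, -34.2, 215.4]
tcp_rot: [-1.587, 0.022, -0.665]
contact_force: [0.7, -0.6, -0.1]
opening: 0.548
clock: 40.08
eef_pos: [385.0, -316.2, 153.6]
tcp_rot: [-1.614, 0.022, -1.309]
contact_force: [0.1, 0.2, 1.0]
opening: 0.551
1 [0.8, 0.3, -0.4, 1.6, 2.1, 0.2]
2 [0.8, 0.4, -0.4, 1.6, 2.1, 0.2]
3 [0.9, 0.3, -0.4, 1.5, 2.1, 0.1]
```

```bash
python3 -m crank '[[0.8,0.3,-0.4,1.6,2.1,0.2,0.1],[0.8,0.4,-0.4,1.6,2.1,0.2,0.1],[0.9,0.3,-0.4,1.5,2.1,0.1,0.1],[0,0,0,0,0,0,0.1],[0,0,0,0,0,0,0.1],[0,0,0,0,0,0,0.1],[0,0,0,0,0,0,0.1],[0,0,0,0,0,0,0.1],[0,0,0,0,0,0,0.1],[0,0,0,0,0,0,0.1]]' 40
python3 -c "
from seg import *
s=r.sense()
im=cams.grab_frame('wrist');cv2.imwrite('pics/w24.png',im)
go([399.5,-360.2,-15],-76,0)
import pickle;pickle.dump(s,open('s24.pkl','wb'))
"
```

```text
clock: 40.92
eef_pos: [401.8, -353.5, 90.9]
tcp_rot: [-1.57, 0.004, -1.321]
contact_force: [-0.4, 0.1, -0.4]
opening: 0.55
t 40.97 pos [ 401.9 -353.6   91. ] open 0.55 F [-0.2  0.4 -0.4]
 turn [-0.1  0.3 -0.2] shift cm [ 0.63 10.6  -0.4 ] rows>= 2.5 0.1
```

View pics/w24.png

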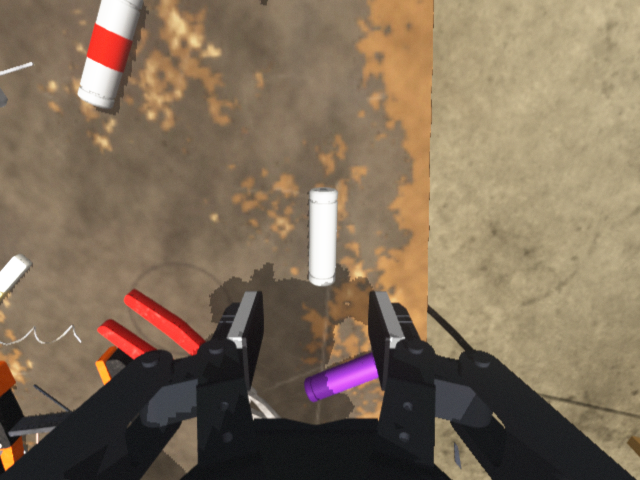

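```bash
python3 -c "
from h import *
import pickle;s=pickle.load(open('s24.pkl','rb'))
A=onplane('wrist',(322.5,191),10,s);B=onplane('wrist',(322,284),10,s);print(A,B,(A+B)/2,np.degrees(np.arctan2(*(A-B)[1::-1])))
"
python3 -m crank '[[0,0,0,0.5,1,-0.3,0.1],[0,0,0,0.1,2,-0.2,0.1],[0,0,0,0,2,0,0.1],[0,0,0,0,2,0,0.1],[0,0,0,0,1.3,0,0.1],[0,0,0,0,1,0,0.1],[0,0,0,0,0.5,0,0.1],[0,0,0,0,0,0,0.1],[0,0,0,0,0,0,0.1],[0,0,0,0,0,0,0.1]]' 40
python3 -c "
from h import *
go([399.5,-360.2,-15],-76,0)
"
```

```text
[ 433.74278009 -349.52137123   10.        ] [ 364.0679637  -367.33159922   10.        ] [ 398.90537189 -358.42648522   10.        ] 14.33886390181249
clock: 41.8
eef_pos: [399.3, -364.3, -12.0]
tcp_rot: [-1.567, -0.001, -1.321]
contact_force: [-0.2, 0.4, -0.2]
opening: 0.549
t 41.8 pos [ 399.3 -364.3  -12. ] open 0.55 F [-0.2  0.4 -0.2]
 turn [-0.2  0.3  0.1] shift cm [-0.39  0.3   0.12] rows>= 0.1 0.1
```

```bash
python3 -m crank '[[0,0,0,-0.5,0.2,0.1,0.1],[0,0,0,0,0.1,0,0.1],[0,0,0,0,0,0,0.1],[0,0,0,0,0,0,-1],[0,0,0,0,0,0,-1],[0,0,0,0,0,0,-1],[0,0,0,0,0,0,-1],[0,0,0,0,0,0,-1],[0,0,0,0,-2,0,-1],[0,0,0,0,-4,0,-1]]' 50
python3 -c "
from h import *
plan([([430,-300,220],-60,0),([420,180,250],0,0),([385,325,180],5.8,-14)])
"
```

```text
clock: 42.63
eef_pos: [396.1, -356.0, 42.4]
tcp_rot: [-1.571, 0.005, -1.32]
contact_force: [0.4, 0.6, -1.8]
opening: 0.209
1 [0.0, -3.1, -0.1, -0.9, -3.5, 0.9]
2 [0.0, -3.1, 0.0, -0.9, -3.6, 1.0]
3 [0.0, -3.1, -0.1, -0.8, -3.5, 1.0]
4 [0.0, -3.2, 0.0, -0.8, -3.6, 1.1]
5 [0.0, -3.1, -0.1, -0.7, -3.5, 1.1]
6 [0.0, -4.6, 0.0, -3.2, -0.2, 1.8]
7 [0.0, -4.6, 0.0, -3.1, -0.2, 2.0]
8 [0.0, -4.6, 0.0, -2.9, -0.2, 2.3]
9 [0.0, -4.6, 0.0, -2.7, -0.2, 2.5]
10 [0.0, -4.6, 0.0, -2.5, -0.2, 2.7]
11 [0.0, -4.6, 0.0, -2.3, -0.3, 2.9]
12 [0.0, -4.6, 0.0, -2.0, -0.2, 3.1]
13 [0.0, -4.6, 0.0, -1.8, -0.3, 3.2]
14 [0.0, -4.6, 0.0, -1.5, -0.2, 3.4]
15 [0.0, -4.7, 0.0, -1.3, -0.3, 3.5]
16 [0.0, -4.6, 0.0, -1.0, -0.2, 3.6]
17 [0.0, -4.7, 0.0, -0.7, -0.3, 3.6]
18 [0.0, -4.6, 0.0, -0.4, -0.2, 3.7]
19 [0.1, -1.2, -2.8, -0.7, 1.4, 2.9]
20 [0.2, -1.2, -2.8, -0.7, 1.4, 2.9]
21 [0.1, -1.1, -2.8, -0.7, 1.3, 2.9]
22 [0.2, -1.2, -2.8, -0.7, 1.3, 2.9]
23 [0.1, -1.1, -2.8, -0.7, 1.3, 3.0]
```

```bash
python3 -m crank '[[0,-3.1,0,-0.9,-3.5,0.9,-1],[0,-3.1,0,-0.9,-3.6,1,-1],[0,-3.1,0,-0.8,-3.5,1,-1],[0,-3.2,0,-0.8,-3.6,1.1,-1],[0,-3.1,0,-0.7,-3.5,1.1,-1],[0,-4.6,0,-3.2,-0.2,1.8,-1],[0,-4.6,0,-3.1,-0.2,2,-1],[0,-4.6,0,-2.9,-0.2,2.3,-1],[0,-4.6,0,-2.7,-0.2,2.5,-1],[0,-4.6,0,-2.5,-0.2,2.7,-1]]' 50
python3 -m crank '[[0,-4.6,0,-2.3,-0.3,2.9,-1],[0,-4.6,0,-2,-0.2,3.1,-1],[0,-4.6,0,-1.8,-0.3,3.2,-1],[0,-4.6,0,-1.5,-0.2,3.4,-1],[0,-4.7,0,-1.3,-0.3,3.5,-1],[0,-4.6,0,-1,-0.2,3.6,-1],[0,-4.7,0,-0.7,-0.3,3.6,-1],[0,-4.6,0,-0.4,-0.2,3.7,-1],[0,0,0,0,0,0,-1],[0,0,0,0,0,0,-1]]' 50
python3 -c "
from h import *
plan([([386,326,145],5.8,-14)])
"
```

```text
clock: 43.47
eef_pos: [426.6, -114.1, 245.5]
tcp_rot: [-1.566, -0.008, -0.627]
contact_force: [0.4, 0.5, -1.7]
opening: 0.203
clock: 44.3
eef_pos: [402.7, 202.4, 265.9]
tcp_rot: [-1.57, -0.011, 0.062]
contact_force: [0.5, -0.7, -2.0]
opening: 0.204
1 [0.0, -0.4, -2.7, -0.2, 2.4, 2.5]
2 [0.1, -0.5, -2.7, -0.3, 2.4, 2.5]
3 [0.0, -0.4, -2.7, -0.4, 2.4, 2.5]
4 [0.1, -0.5, -2.6, -0.5, 2.4, 2.5]
5 [0.0, -0.4, -2.7, -0.6, 2.3, 2.4]
```

```bash
python3 -m crank '[[0,-0.4,-2.7,-0.2,2.4,2.5,-1],[0.1,-0.5,-2.7,-0.3,2.4,2.5,-1],[0,-0.4,-2.7,-0.4,2.4,2.5,-1],[0.1,-0.5,-2.6,-0.5,2.4,2.5,-1],[0,-0.4,-2.7,-0.6,2.3,2.4,-1],[0,0,0,0,0,0,-1],[0,0,0,0,0,0,-1],[0,0,0,0,0,0,-1],[0,0,0,0,0,0,-1],[0,0,0,0,0,0,-1]]' 50
python3 -c "
from h import *
load(*WID)
cv2.imwrite('pics/w25.png',cams.grab_frame('wrist'))
"
```

```text
clock: 45.13
eef_pos: [389.5, 324.5, 142.8]
tcp_rot: [-1.569, -0.258, 0.091]
contact_force: [-0.2, -0.1, -2.4]
opening: 0.205
pin [399.4 327.5  59. ] TCP [404.7 328.1  37.7]
t 45.13 pos [389.5 324.5 142.8] open 0.2 F [-0.2 -0.1 -2.4]
 turn [ 0.  -0.6  0.8] shift cm [-1.18 10.56  0.2 ] rows>= 2.5 0.1
```

View pics/w25.png

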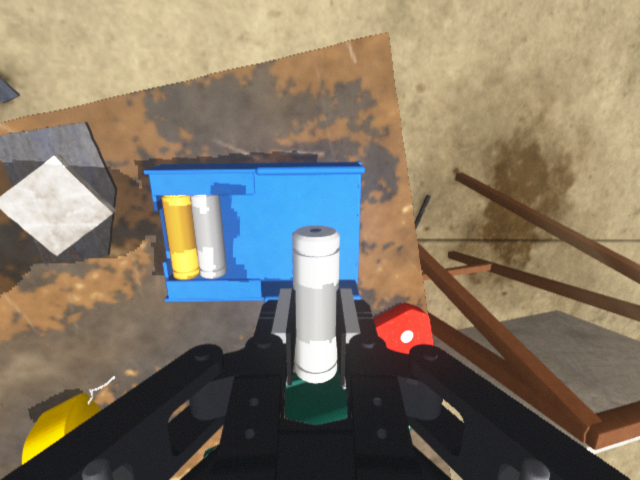

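```bash
python3 -m crank '[[0,-0.5,0.7,-0.6,1,0.1,-1],[0,0,0,-0.4,1.5,0.1,-1],[0,0,0,0,2,0,-1],[0,0,0,0,2,0,-1],[0,0,0,0,1.2,0,-1],[0,0,0,0,1,0,-1],[0,0,0,0,0.4,0,-1],[0,0,0,0,0,0,-1],[0,0,0,0,0,0,-1],[0,0,0,0,0,0,-1]]' 50
python3 -c "
from h import *
load(*WID)
"
```

```text
clock: 46.02
eef_pos: [407.8, 327.2, 51.0]
tcp_rot: [-1.564, -0.249, 0.092]
contact_force: [-0.1, -0.7, -0.7]
opening: 0.207
pin [399.4 327.5  59. ] TCP [404.7 328.1  37.7]
t 46.02 pos [407.8 327.2  51. ] open 0.21 F [-0.1 -0.7 -0.7]
 turn [-0.2 -0.5  0.3] shift cm [-0.61  1.22  0.1 ] rows>= 0.3 0.1
```

```bash
python3 -m crank '[[0,-0.4,0.3,-0.4,0.4,0.1,-1],[0,0,0,0,0.4,0,-1],[0,0,0,0,0.3,0,-1],[0,0,0,0,0.1,0,-1],[0,0,0,0,0,0,-1],[0,0,0,0,0,0,-0.4],[0,0,0,0,0,0,-0.1],[0,0,0,0,0,0,-0.1],[0,0,0,0,0,0,-0.1],[0,0,0,0,-1,0,-0.1]]' 40
python3 -m crank '[[0,0,0,0,-3,0,-0.1],[0,0,0,0,-4,0,-0.1],[0,0,0,0,-4,0,-0.1],[0,0,0,0,-4,0,-0.1],[0,0,0,0,-3,0,0],[0,0,0,0,0,0,0],[0,0,0,0,0,0,0],[0,0,0,0,0,0,0],[0,0,0,0,0,0,0],[0,0,0,0,0,0,0]]' 40
python3 -c "
from h import *
import pickle
pickle.dump(r.sense(),open('s26.pkl','wb'))
im=cams.grab_frame('wrist');crop(im,190,130,390,280,4,'pics/w26c.png');cv2.imwrite('pics/w26.png',im)
a=cams.grab_frame('side');crop(a,250,140,450,340,3,'pics/s26.png')
a=cams.grab_frame('scene');crop(a,330,210,460,340,4.5,'pics/sc26.png')
"
```

```text
clock: 46.85
eef_pos: [404.9, 329.4, 49.0]
tcp_rot: [-1.564, -0.246, 0.1]
contact_force: [-0.4, -0.4, -0.9]
opening: 0.452
clock: 47.68
eef_pos: [357.0, 323.4, 236.7]
tcp_rot: [-1.558, -0.245, 0.101]
contact_force: [-0.1, 1.3, -0.3]
opening: 0.502
```

View pics/w26c.png

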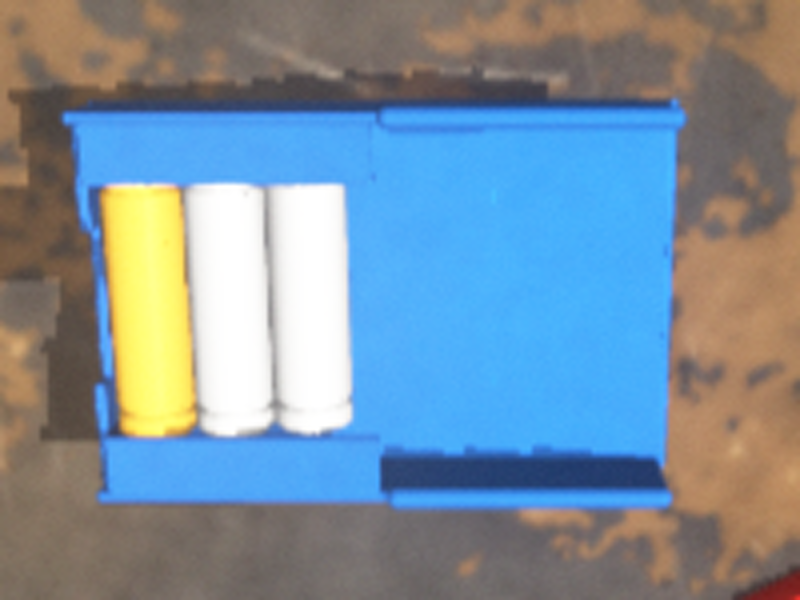

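View pics/s26.png

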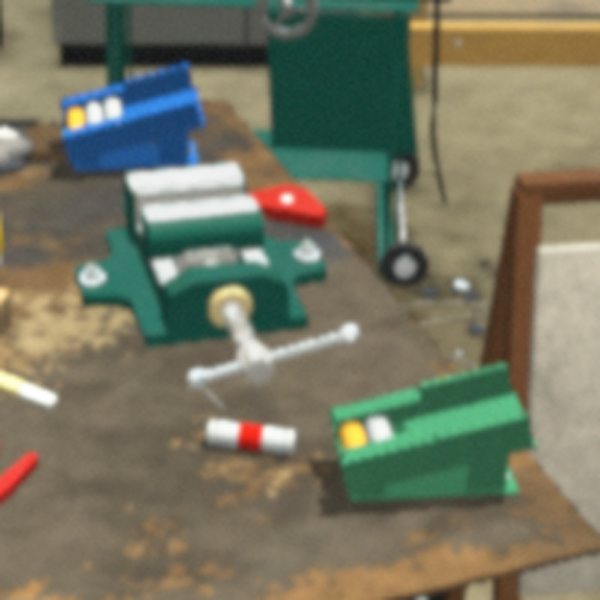

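View pics/sc26.png

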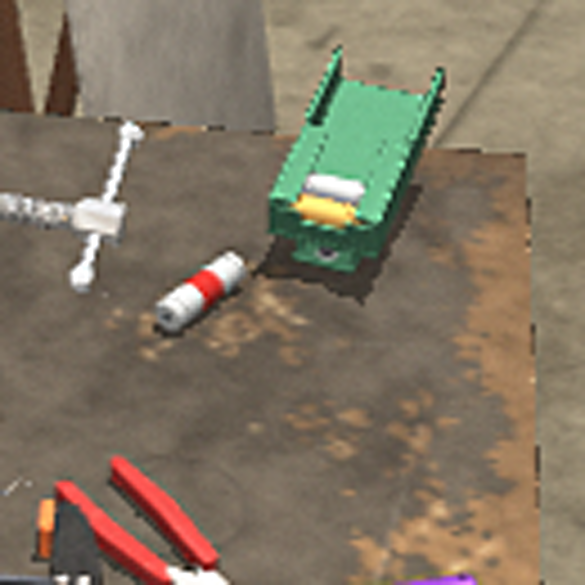

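```bash
python3 -m crank '[[0,0,0,0,-1,0,0],[0,0,0,0,0,0,0],[0,0,0,0,0,0,0],[0,0,0,0,0,0,0],[0,0,0,0,0,0,0],[0,0,0,0,0,0,0],[0,0,0,0,0,0,0],[0,0,0,0,0,0,0],[0,0,0,0,0,0,0],[0,0,0,0,0,0,0]]' 40
python3 -c "
from h import *
import pickle
s=pickle.load(open('s26.pkl','rb'))
(o,yaw)=WID; R=np.array([[np.cos(np.radians(yaw)),np.sin(np.radians(yaw))],[-np.sin(np.radians(yaw)),np.cos(np.radians(yaw))]])
for u,z in [((148,310),36),((231,310),41),((311,308),46)]:
  print(R@(onplane('wrist',(190+u[0]/4,130+u[1]/4),z,s)[:2]-o))
print(onplane('side',(250+251/3,140+437/3),10))
print(order.sign_off())
"
```

```text
clock: 48.67
eef_pos: [354.0, 322.3, 245.0]
tcp_rot: [-1.561, -0.242, 0.101]
contact_force: [0.7, -0.3, 0.4]
opening: 0.499
[-53.29584743  -3.09494531]
[-32.97497276  -3.12461949]
[-13.37917455  -2.59488888]
[ 487.28055715 -198.81796742   10.        ]
the job is handed in; nothing more can be done
None
```

I loaded both chutes and handed the job in at about 49 s of the 131 s allowed. No verdict was reported. The arm was clear of everything and the gripper was empty.

- **Green narrow chute:** the short brass pin lies against the stop with the short steel pin right behind it.
- **Blue wide chute:** the long brass pin lies against the stop with both long steel pins right behind it. All three lie straight across the lane, about 3 mm off its middle.
- **Reject:** the red-banded pin measured (487, -199) mm at the end. It measured (487 to 490, -199) mm at the start, so it did not move within measuring error. I did not touch the purple look-alike.

Three things failed or disagreed along the way:

- **First grasp:** it closed on air, because the fingertips stand about 28 mm higher than the tool point and nose length imply. I corrected this from the camera images, and every later grasp held.
- **Last wide-chute check:** I measured the pins at x = -53, -33 and -13 mm, where -61, -41 and -22 mm were given. Those readings sit right at the judged limits (-53 mm for the brass, -13 mm for the last steel pin). The 20 mm spacing is right and the last pictures show the brass pin against the stop. The 8 mm shift is most likely in where I placed the chute's origin: in the green chute my lip edge to top edge also came out about 10 mm too long. I did not resolve it before handing in.
- **Narrow-chute check:** I confirmed that chute only by eye in the pictures and took no final positions there.

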